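# Gauge a dressing stone in the taper slot

## Task

Check the wear of the grey dressing stone on the taper gauge: lay it flat and lengthwise on the gauge's bed with its long side flush against the straight fence, and slide it along the fence, still flush, into the narrowing slot until it wedges firm, pushing the stone itself with about 10 N and never so hard that the jaw feels 25 N. Only then slide the cursor by its knob until its cross arm just touches the back end of the stone, to mark the reading, and leave both there without disturbing the other things.

Things in the scene. Friction and masses are not known exactly. Their poses are not given: they have to be found in the camera images.
- stone_center (a point): The dressing stone: a plain dark grey rectangular stone block, 46 mm wide (its x), 86 mm long (its y), 21 mm thick (z), about 0.2 kg, lying flat and loose on the bench to the right of the gauge. The point is its very centre, half-way up. Either end may go first.
- corner_a (a point): Point on the stone at mid thickness, the vertical edge at its +x, +y corner (23 mm and 43 mm from its centre). If the stone lies in the gauge with its +y end leading, this is the edge that meets the tapered jaw.
- corner_b (a point): The diagonally opposite vertical edge of the stone (-x, -y corner). With the -y end leading, this one meets the tapered jaw.
- gauge: Fixed taper gauge: flat metal bed plate 325 x 126 x 8 mm. x: the direction in which stock slides (robot's right to left); y: towards the fence and the robot; z up. Origin on the bench (z = 0); the plate spans x -180..+145 mm, y -78..+48 mm, bed top at z = 8 mm. At x = -110..-25 mm there is only the fence, no jaw: the loading place.
- fence_start (a point): Front end (rounded) of the straight steel fence, on its working face, at bed level: gauge x = -110, y = 0. The fence runs from here 225 mm along gauge +x, is 12 mm thick (y 0..+12) and 9 mm high (top 17 mm above the bench). The stock slides along its face on the -y side. Axes as the gauge.
- jaw: Fixed steel tapered jaw, 136 x 16 mm, 9 mm high on the bed across from the fence; its setting varies by 6 mm. Origin mid-length on its working face at bed level, x along the face, y square to it into the slot. The face closes on the fence 1 mm per 8 mm of travel. The stone wedges with its leading end at gauge x = 25..90 mm: a 10 N push moves it no more and it stays put. Over 25 N on the jaw chips it.
- slot_mouth (a point): Wide entry of the jaw: start of its face at bed level, rounded. The slot is 52 to 58 mm wide here and about 17 mm narrower at the far end, 136 mm on.
- cursor (a joint): Travel (m) of the cursor along the gauge's x: 0 to 0.175, larger is nearer to the slot. It starts parked at the loading end, between 0 and 0.012. It slides with about 1.2 N of friction and stays where it is left. Arm face at gauge x = -155 mm + travel.
- cursor_face (a point): Middle of the flat front face (towards gauge +x) of the cursor's cross arm: an 8 mm square steel bar that reaches across the bed behind the stone, from 19 to 27 mm above the bench. Axes as the gauge. It shall come gently (under 12 N) against the trailing end of the stone.
- cursor_knob (a point): Centre of the gripping part of the cursor's upright black knob: 14 x 14 mm, its free part from 27 to 57 mm above the bench, this point at 44 mm. The knob stands on the carriage beside the bed (on the robot's side), 14 mm behind the arm face and 57 mm to the side of the arm face's middle.
- slab_green: The green stone slab, a bystander standing loose on the bench; origin at the centre of its underside. Leave it alone.
- tape: The roll of tape, a bystander standing loose on the bench; origin at the centre of its underside. Leave it alone.
- marker: The black marker, a bystander standing loose on the bench; origin at the centre of its underside. Leave it alone.
- pencil: The pencil, a bystander standing loose on the bench; origin at the centre of its underside. Leave it alone.
- cup: The white cup, a bystander standing loose on the bench; origin at the centre of its underside. Leave it alone.
- glue: The glue bottle, a bystander standing loose on the bench; origin at the centre of its underside. Leave it alone.
- stone: The same dressing stone as a whole; origin at the centre of its underside, its axes are turned 3 degrees clockwise from the block's sides (use stone_center for its direction).
Not all that is in view belongs to the job. Leave any yellow look-alike of the stone alone.

How it is judged:
By the outcome, as a careful person would: the job done as asked, in the order asked, and still so for the second after the job is handed in, with the robot touching nothing.
It also fails if it takes over 72 s, if anything falls off the work surface, if the arm or the gripper's body presses on something with over 40 N, if the wrist force passes 120 N, or if a joint passes its speed limit or range.

## Robot

A 6-joint arm with a two-finger parallel gripper is mounted at the origin on the work surface; the furniture and walls round the work are solid. World frame = base frame: x ahead of the robot, y to its left, z up, the work surface at z = 0. Lengths are in mm, angles in rad, forces in N, time in s.
With the tool pointing down it reaches from about 350 to 975 mm from the base axis. Payload 7.1 kg.
Tool frame: the origin (TCP) lies at the very end of the fingers, on their centre line; the grasp point (between the pads) lies 19 mm behind it (ctrl.grip_depth is the distance from the TCP to the grasp point, in mm); x points along the fingers, z is the direction in which the jaws open and shut, and the axes are right-handed (so a half turn about x gives the same grasp; the last joint's range is limited). The gripper opens to 88 mm and grips with 3 to 60 N. Pads are 20 mm wide; open, the fingers measure 115 mm over their backs; the gripper's body (75 mm by 178 mm) begins 61 mm behind the grasp point.
Start: joints at [1.308, 0.423, 1.63, -0, 1.089, -0.019], TCP at [150.839, 606.508, 222.675] pointing down, gripper open.
Joint ranges: [-3, 3], [-0.9, 2.11], [0.09, 2.58], [-1.31, 4.45], [0.11, 2.69], [-2.54, 2.54]. Speed limits (rad/s): [2.39, 2.39, 3.01, 3.14, 3.14, 3.14].

## Interface

Orientations are given as a rotation vector (axis times angle).
In Python, from workcell import ctrl gives the robot as it stands. The module is installed in compiled form; this text tells all that it offers.
- The arm moves only by the tool send_rows, never from a script. Its argument "rows" is a list of rows, each a list of 4 numbers: the shift along the tool's x, y, z in mm, then the turn about the tool's x in rad. In form: [[x, y, z, turn], ...]. A call has 1 to 10 rows; each row shifts and turns the pose as measured when the row begins, along the tool's axes as they then stand; what a row does not reach is not made up. A row lasts 1/12 s, in which the tool goes at most 41.7 mm and 7.16 degrees, less where a joint would pass 70% of its speed; a pose out of reach is approached as far as the arm can. A call with a gripper value outside its range is refused whole. "fingers" is the opening, from 0 (shut) to 1 (fully open), set as the call begins (left out, the last holds). The fingers move at their own pace and stop on an object; the grip force is fixed at half the most. Time passes only in rows, so rows that do not move let the fingers close. It gives the time, the measured TCP pose, the force and the opening at its end, in the units of the state.
- ctrl.get_obs(): the state, without advancing time (a new reading comes with each control period).
- ctrl.get_image(name): name is "scene" or "side" or "wrist"; returns a dict with "img" (480x640x3 uint8, red, green, blue), "depth" (480x640 float32, mm along the optical axis (not along the pixel's ray), 0 where there is no reading), "mtx" (3x3 intrinsics, pixels), "world_from_camera" (4x4, takes a point from camera to world coordinates). Camera axes: x right, y down, z forward; pixel columns grow to the right and rows downward; lengths in mm; the calibration is good to about 2 mm. The wrist camera is an equidistant fisheye: a pixel r from the principal point sees the ray r / f radians off the axis. A picture is of the moment at which its call begins.
- ctrl.close_job(): hands the job in, once; it reports no verdict.
The state is a dict: "t": time; "qpos": joint angles; "qvel": joint speeds; "joint_torque": joint torques, N m; "ee_pos": TCP position; "orientation": TCP orientation; "ft_force": force on the tool from outside, world axes, zero at the start; "moment": the same for the moment, N m; "width": finger opening in mm.
Only numpy, scipy, OpenCV 4.12 (cv2) and the standard library are available. Lean on these libraries where they do the work, as an engineer would, in place of code of your own. Each camera call takes 0.05 s, during which the arm holds its last target.

## Working session

There is one attempt and no reset: what is moved stays moved. The work goes in short steps, Python scripts to look and compute and a tool call to move; the robot and the scene stay as the last step left them, time stands still between calls to the robot, and variables do not carry over. Pictures are saved under pics/ and viewed, and the job is handed in when it is done.

Besides the shell and the picture viewer there is one more tool, called by a JSON object that holds its "method" and its "body", one argument or row to a line. send_rows: Moves the arm, as the interface text tells. Its arguments: {"type":"object","properties":{"rows":{"type":"array"},"fingers":{"type":"number"}},"required":["rows"]}

```bash
mkdir -p pics; python3 - <<'E'
from workcell import ctrl
import cv2,numpy as np,pickle
o=ctrl.get_obs(); print(o, ctrl.grip_depth)
for n in ["scene","side","wrist"]:
    d=ctrl.get_image(n); cv2.imwrite(f"pics/{n}0.png",d["img"][:,:,::-1]); pickle.dump(d,open(f"{n}0.pkl","wb")); print(n,d["mtx"].tolist(),d["world_from_camera"].round(4).tolist())
E
```

```text
{'t': 0.0, 'qpos': array([ 1.30800691e+00,  4.23858884e-01,  1.63068839e+00,  1.41175934e-05,
        1.08859102e+00, -1.90105559e-02]), 'qvel': array([ 0.00056924,  0.00031862,  0.00054351, -0.00022889, -0.00071546,
        0.00040319]), 'joint_torque': array([ 1.94450418e-03, -5.44625473e+01, -2.73662245e+01,  6.44229027e-02,
        2.28005630e-02, -1.48994441e-04]), 'ee_pos': array([150.69002388, 605.9876752 , 221.89106285]), 'orientation': array([-1.02871028,  1.31598529,  1.02717704]), 'ft_force': array([ 0.14807613, -0.24020384,  0.81529408]), 'moment': array([-0.02674539,  0.02683676,  0.02719536]), 'width': 88.04316877171297} 18.700000000000003
scene [[496.84183672118206, 0.0, 320.8889769117924], [0.0, 496.84183672118206, 239.16210370216558], [0.0, 0.0, 1.0]] [[0.4978, -0.636, 0.5897, -309.0334], [-0.8673, -0.371, 0.332, -551.8747], [0.0076, -0.6767, -0.7362, 1016.3128], [0.0, 0.0, 0.0, 1.0]]
side [[452.27918780409533, 0.0, 323.65739646239825], [0.0, 452.27918780409533, 243.26800107881397], [0.0, 0.0, 1.0]] [[1.0, -0.004, 0.0044, 444.9298], [-0.0059, -0.5468, 0.8372, -1047.5258], [-0.0009, -0.8373, -0.5468, 684.882], [0.0, 0.0, 0.0, 1.0]]
wrist [[371.64829954431775, 0.0, 321.55637058182134], [0.0, 371.64829954431775, 232.29602315623387], [0.0, 0.0, 1.0]] [[0.2416, 0.9279, 0.2838, 73.4113], [0.9704, -0.2307, -0.0717, 626.1782], [-0.001, 0.2928, -0.9562, 383.6192], [0.0, 0.0, 0.0, 1.0]]
```

View pics/scene0.png

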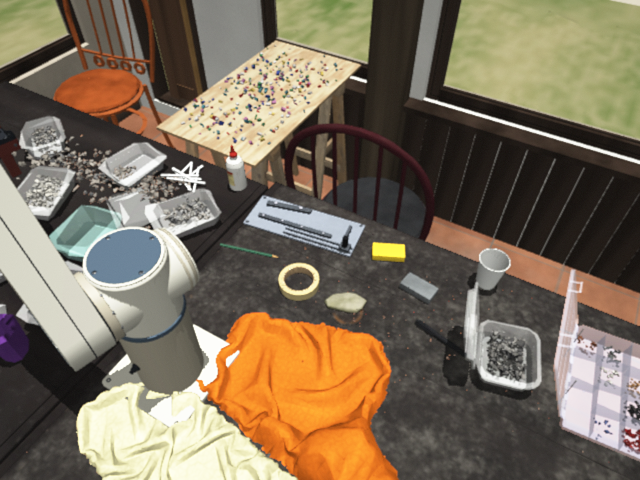

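View pics/side0.png

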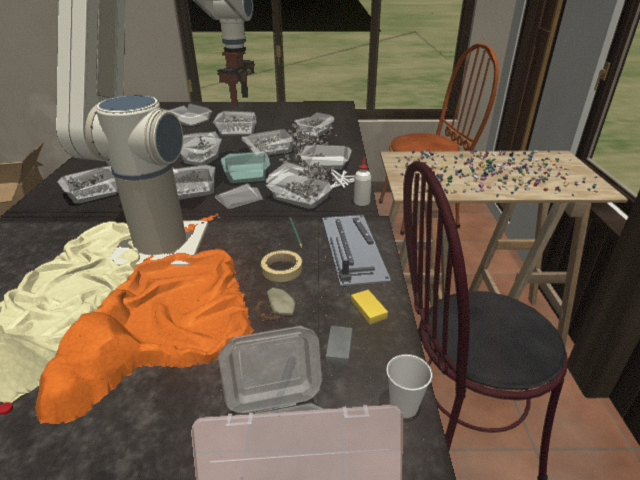

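View pics/wrist0.png

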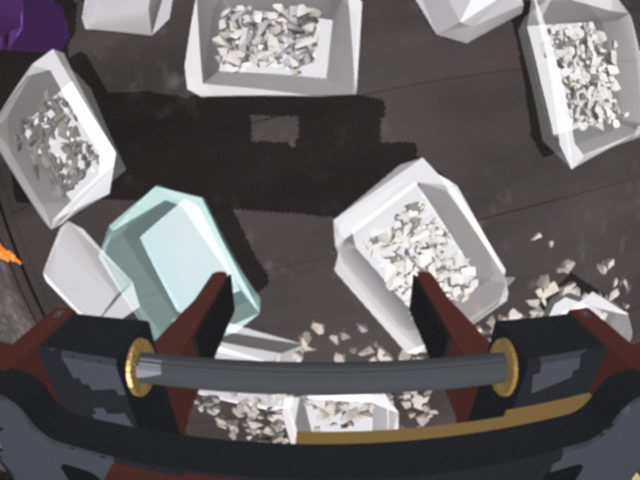

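Scene view: the grey stone is at (419,287), a yellow look-alike at (389,252), and the pale green slab at (346,302). The gauge is around (305,228), with its knob near (346,236). I choose the grey block at (419,287). Next are a close crop and depth measurements.

```bash
cat > h.py <<'E'
import numpy as np,cv2,pickle
def cloud(d):
    K=d["mtx"];T=d["world_from_camera"];z=d["depth"].astype(float)
    v,u=np.mgrid[0:480,0:640]
    p=np.stack([(u-K[0,2])/K[0,0]*z,(v-K[1,2])/K[1,1]*z,z],-1)
    return p@T[:3,:3].T+T[:3,3]
def ray(d,u,v,z):
    K=d["mtx"];T=d["world_from_camera"]
    r=T[:3,:3]@np.array([(u-K[0,2])/K[0,0],(v-K[1,2])/K[1,1],1]);c=T[:3,3]
    return c+r*(z-c[2])/r[2]
def fray(d,u,v,z):
    K=d["mtx"];T=d["world_from_camera"]
    x=u-K[0,2];y=v-K[1,2];r=np.hypot(x,y);th=r/K[0,0]
    k=np.array([np.sin(th)*x/max(r,1e-9),np.sin(th)*y/max(r,1e-9),np.cos(th)]);r=T[:3,:3]@k;c=T[:3,3]
    return c+r*(z-c[2])/r[2]
E
python3 - <<'E'
from h import *
for n,boxes in [("scene",[(235,185,140,80),(360,235,90,75)]),("side",[(310,205,90,90),(310,280,90,90)])]:
    d=pickle.load(open(n+"0.pkl","rb"))
    for i,(x,y,w,h) in enumerate(boxes):
        c=d["img"][y:y+h,x:x+w,::-1]; s=min(800//w,600//h)
        cv2.imwrite(f"pics/{n}0c{i}.png",cv2.resize(c,None,fx=s,fy=s,interpolation=cv2.INTER_CUBIC)); print(n,i,s)
    P=cloud(d)
    for (u,v) in ([(419,287),(389,252),(346,302),(300,283),(346,236),(237,170),(490,270),(340,260),(260,205),(455,350),(250,250)] if n=="scene" else [(339,342),(369,306),(281,300),(405,385),(362,185),(345,268),(295,232)]):
        print(n,u,v,P[v,u].round(0))
E
```

```text
scene 0 5
scene 1 8
scene 419 287 [ 472. -396.   20.]
scene 389 252 [ 540. -282.   20.]
scene 346 302 [ 346. -256.   10.]
scene 300 283 [ 346. -123.   -0.]
scene 346 236 [ 505. -170.   54.]
scene 237 170 [555. 218.  81.]
scene 490 270 [ 552. -535.   89.]
scene 340 260 [ 465. -176.    0.]
scene 260 205 [531. 129.   3.]
scene 455 350 [ 355. -535.    7.]
scene 250 250 [369.  50.   6.]
side 0 6
side 1 6
side 339 342 [ 479. -396.   23.]
side 369 306 [ 549. -288.   23.]
side 281 300 [ 352. -255.   13.]
side 405 385 [ 594. -507.   27.]
side 362 185 [570. 216.  73.]
side 345 268 [ 500. -176.   45.]
side 295 232 [369.  47.   9.]
```

```bash
ls pics
```

```text
scene0.png
scene0c0.png
scene0c1.png
side0.png
side0c0.png
side0c1.png
wrist0.png
```

View pics/scene0c0.png

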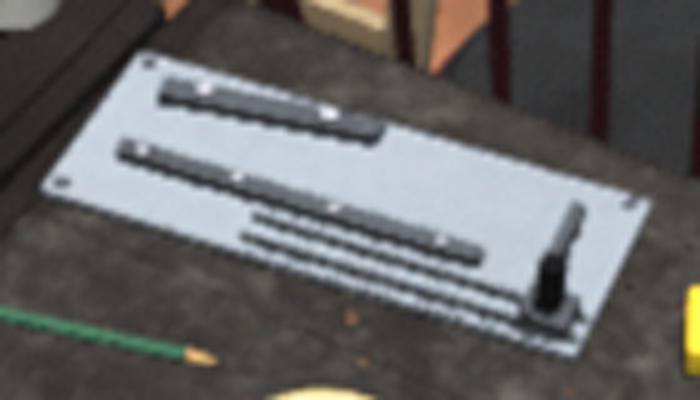

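View pics/scene0c1.png

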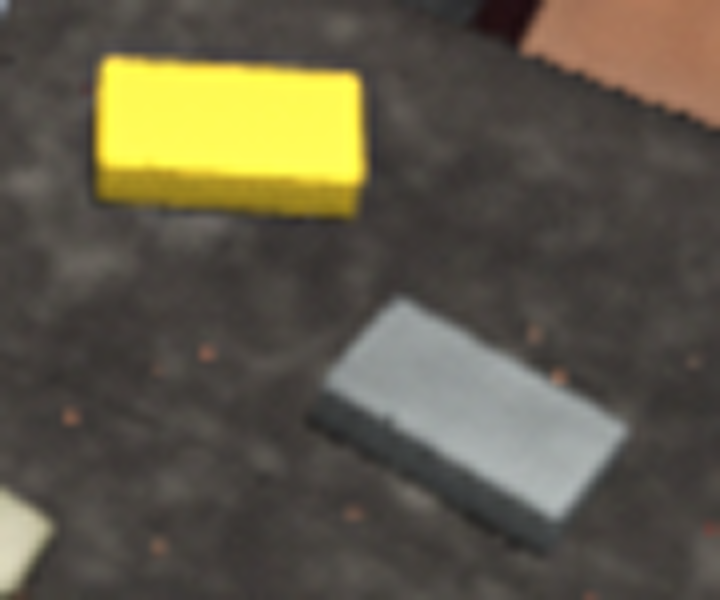

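View pics/side0c0.png

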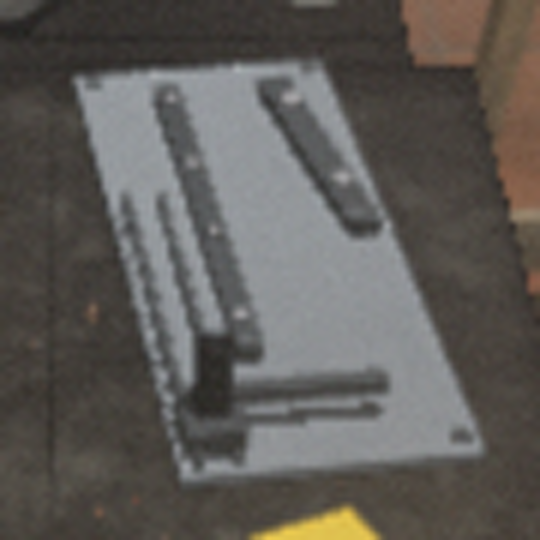

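View pics/side0c1.png

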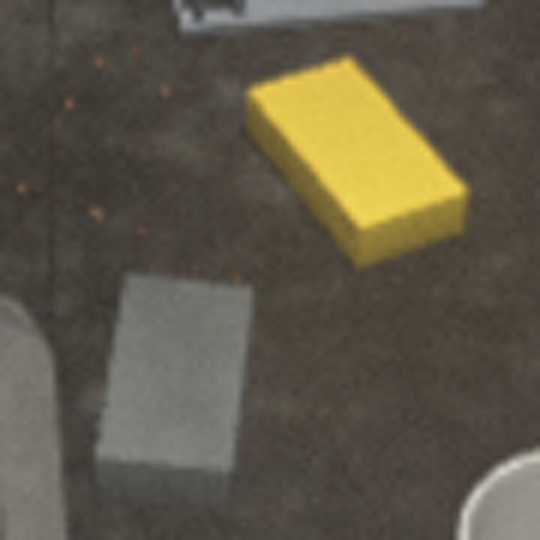

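```bash
cat >> h.py <<'E'
def fit2(model,pts):
    m=np.array(model,float);p=np.array(pts,float)[:,:2]
    mc=m.mean(0);pc=p.mean(0);H=(m-mc).T@(p-pc)
    a=np.arctan2(H[0,1]-H[1,0],H[0,0]+H[1,1]);R=np.array([[np.cos(a),-np.sin(a)],[np.sin(a),np.cos(a)]])
    t=pc-R@mc;return a,t,(m@R.T+t-p)
E
python3 - <<'E'
from h import *
A=[(145,-78),(145,48),(-180,48),(-180,-78)]
S=[(23,43),(-23,43),(-23,-43),(23,-43)]
for n,go,gs,g,so,ss,s in [("scene",(235,185),5,[(140,52),(42,187),(578,350),(650,203)],(360,235),8,[(400,298),(325,382),(553,522),(628,432)]),
 ("side",(310,205),6,[(322,62),(75,77),(182,473),(485,449)],(310,280),6,[(252,287),(125,275),(97,462),(232,470)])]:
    d=pickle.load(open(n+"0.pkl","rb"))
    f=lambda o,k,L,z:[ray(d,o[0]+(x+.5)/k-.5,o[1]+(y+.5)/k-.5,z) for x,y in L]
    a,t,r=fit2(A,f(go,gs,g,8)); print(n,"gauge",a,np.degrees(a),t,r.round(1).tolist())
    a,t,r=fit2(S,f(so,ss,s,21)); print(n,"stone",np.degrees(a),t,r.round(1).tolist())
E
```

```text
scene gauge 1.7040460937342434 97.63464926672643 [509.81639218  -9.71195919] [[1.4, 1.1], [-1.5, 0.6], [-3.3, -1.4], [3.5, -0.3]]
scene stone -9.717258599762205 [ 475.36205086 -394.39911039] [[1.1, 0.8], [-0.8, 1.4], [-0.8, -1.0], [0.5, -1.2]]
side gauge 1.698663827411027 97.32626812219073 [512.52212534  -6.06213019] [[0.2, 2.7], [-0.1, 0.9], [-0.7, -2.4], [0.6, -1.2]]
side stone -7.154416847457414 [ 479.23335784 -392.35855626] [[0.6, 0.4], [-0.9, -0.2], [-1.0, 0.9], [1.2, -1.1]]
```

```bash
cat >> h.py <<'E'
from scipy.spatial.transform import Rotation as Ro
def st():
    from workcell import ctrl
    o=ctrl.get_obs();R=Ro.from_rotvec(o["orientation"]).as_matrix();return o,R
def plan(tx,ty,tz,yaw=None,n=None):
    """yaw: desired world angle (deg) of tool z axis (mod 180)"""
    o,R=st();dp=np.array([tx,ty,tz])-o["ee_pos"]
    zy=np.degrees(np.arctan2(R[1,2],R[0,2]))
    print("pos",o["ee_pos"].round(1),"zyaw %.2f"%zy,"xaxis",R[:,0].round(4),"q6 %.2f"%o["qpos"][5],"t %.2f"%o["t"],"F",o["ft_force"].round(1),"w %.1f"%o["width"])
    print("tool shift",(R.T@dp).round(1),"len %.1f"%np.linalg.norm(dp))
    if yaw is not None:
        e=(yaw-zy+90)%180-90
        # turn about tool x (down): world yaw = -turn
        t=np.radians(-e);print("turn %.4f"%t)
        c,s=np.cos(t),np.sin(t);Rx=np.array([[1,0,0],[0,c,-s],[0,s,c]]);print("shift after turn",((R@Rx).T@dp).round(1))
E
python3 -c "
from h import *
plan(470,-60,260,-8.4)
plan(380,300,260,7.5)"
```

```text
pos [150.7 606.1 222.1] zyaw 76.03 xaxis [-3.0e-04 -1.1e-03 -1.0e+00] q6 -0.02 t 0.15 F [ 1.2  0.1 -0.2] w 87.9
tool shift [ -37.3 -470.6 -569.4] len 739.7
turn 1.4736
shift after turn [ -37.3 -612.4  413.1]
pos [150.7 606.1 222.1] zyaw 76.03 xaxis [-3.0e-04 -1.1e-03 -1.0e+00] q6 -0.02 t 0.15 F [ 1.2  0.1 -0.2] w 87.9
tool shift [ -37.6 -296.4 -241.8] len 384.3
turn 1.1961
shift after turn [ -37.6 -333.5  187.3]
```

{"method": "send_rows", "body": {
  "rows": [
    [-4, -30, -24, 0],
    [-4, -30, -24, 0],
    [-4, -30, -24, 0],
    [-4, -30, -24, 0],
    [-4, -30, -24, 0],
    [-4, -30, -24, 0],
    [-4, -30, -24, 0],
    [-4, -30, -24, 0],
    [-4, -30, -24, 0],
    [-4, -30, -24, 0]
  ]
}}

```text
t: 0.98
ee_pos: [387.8, 292.8, 260.2]
orientation: [-1.038, 1.314, 1.037]
ft_force: [0.1, 0.6, -0.8]
width: 87.6
```

{"method": "send_rows", "body": {
  "rows": [
    [0, 0, 0, 0.12],
    [0, 0, 0, 0.12],
    [0, 0, 0, 0.12],
    [0, 0, 0, 0.12],
    [0, 0, 0, 0.12],
    [0, 0, 0, 0.12],
    [0, 0, 0, 0.12],
    [0, 0, 0, 0.12],
    [0, 0, 0, 0.12],
    [0, 0, 0, 0.12]
  ]
}}

```text
t: 1.82
ee_pos: [392.7, 283.2, 260.1]
orientation: [-0.077, 1.573, 0.069]
ft_force: [0.3, 0.2, 0.7]
width: 88.0
```

```bash
python3 -c "
from h import *
plan(430,-60,270,7.5)"
```

```text
pos [392.7 283.2 260.1] zyaw 5.33 xaxis [-0.0028 -0.0051 -1.    ] q6 0.51 t 1.82 F [0.3 0.2 0.7] w 88.0
tool shift [  -8.3 -345.3    5.3] len 345.4
turn -0.0379
shift after turn [  -8.3 -345.2   -7.8]
```

{"method": "send_rows", "body": {
  "rows": [
    [-1, -34, 1, -0.015],
    [-1, -34, 1, -0.01],
    [-1, -34, 1, -0.01],
    [-1, -34, 0, 0],
    [-1, -34, 0, 0],
    [-1, -34, 0, 0],
    [-1, -34, 0, 0],
    [-1, -34, 0, 0],
    [-1, -34, 0, 0],
    [0, -34, 0, 0]
  ]
}}

```text
t: 2.65
ee_pos: [434.2, -62.6, 270.1]
orientation: [-0.105, 1.571, 0.099]
ft_force: [0.2, 0.1, -0.3]
width: 87.8
```

{"method": "send_rows", "body": {
  "rows": [
    [0, 0, 0, 0],
    [0, 0, 0, 0]
  ]
}}

```text
t: 2.82
ee_pos: [434.4, -68.3, 270.2]
orientation: [-0.1, 1.571, 0.092]
ft_force: [-0.2, -0.3, -0.2]
width: 87.5
```

```bash
python3 - <<'E'
from h import *
from workcell import ctrl
plan(470,-300,220,-8.4)
d=ctrl.get_image("wrist"); cv2.imwrite("pics/wrist1.png",d["img"][:,:,::-1]); pickle.dump(d,open("wrist1.pkl","wb"))
print(d["world_from_camera"].round(3))
E
```

```text
pos [434.4 -68.3 270.2] zyaw 6.99 xaxis [-0.002  -0.0051 -1.    ] q6 -0.30 t 2.82 F [-0.2 -0.3 -0.2] w 87.5
tool shift [  51.3 -234.     7.2] len 239.7
turn 0.2686
shift after turn [  51.3 -223.7   69.1]
[[ 9.93000e-01  1.17000e-01  3.40000e-02  4.25776e+02]
 [ 1.21000e-01 -9.48000e-01 -2.95000e-01  1.29310e+01]
 [-2.00000e-03  2.97000e-01 -9.55000e-01  4.31405e+02]
 [ 0.00000e+00  0.00000e+00  0.00000e+00  1.00000e+00]]
```

View pics/wrist1.png

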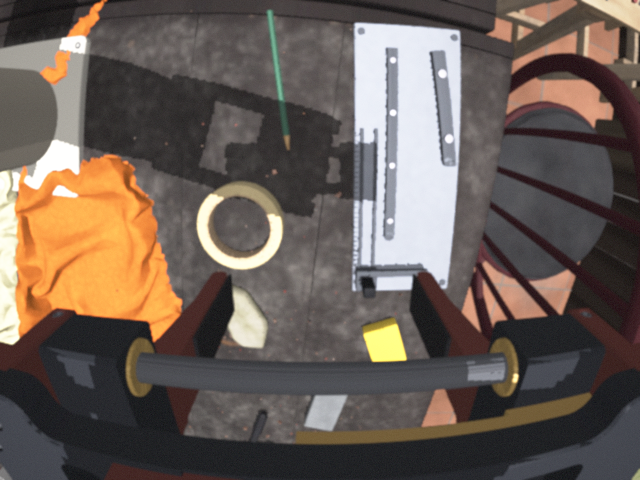

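Wrist view: the gauge runs from (357,25) to (460,288), the fence is at (391,50–238), the jaw at (442,52–165), and the cursor near (390,272). The yellow block is at (385,340) and the grey stone at (325,410). I'll rectify this view into the estimated gauge frame.

```bash
cat >> h.py <<'E'
def bird(d,z,G,x0,x1,y0,y1,s):
    """rectified view in frame G=(ox,oy,deg) at height z; columns = x, rows = -y... row 0 at y1"""
    ox,oy,a=G;a=np.radians(a);T=d["world_from_camera"];K=d["mtx"]
    X,Y=np.meshgrid(np.arange(x0,x1,1/s),np.arange(y1,y0,-1/s))
    W=np.stack([ox+np.cos(a)*X-np.sin(a)*Y,oy+np.sin(a)*X+np.cos(a)*Y,np.full_like(X,z)],-1)
    C=(W-T[:3,3])@T[:3,:3];r=np.hypot(C[...,0],C[...,1]);th=np.arctan2(r,C[...,2]);k=K[0,0]*th/np.maximum(r,1e-9)
    return cv2.remap(d["img"][:,:,::-1].copy(),(K[0,2]+k*C[...,0]).astype(np.float32),(K[1,2]+k*C[...,1]).astype(np.float32),cv2.INTER_CUBIC)
E
python3 - <<'E'
from h import *
d=pickle.load(open("wrist1.pkl","rb"))
for z in (8,17):
    im=bird(d,z,(511,-8,97.5),-190,155,-90,60,2.3)
    for gx in range(-175,155,25):
        pass
    cv2.imwrite(f"pics/bird{z}.png",im);print(im.shape)
E
```

```text
(345, 794, 3)
(345, 794, 3)
```

View pics/bird8.png

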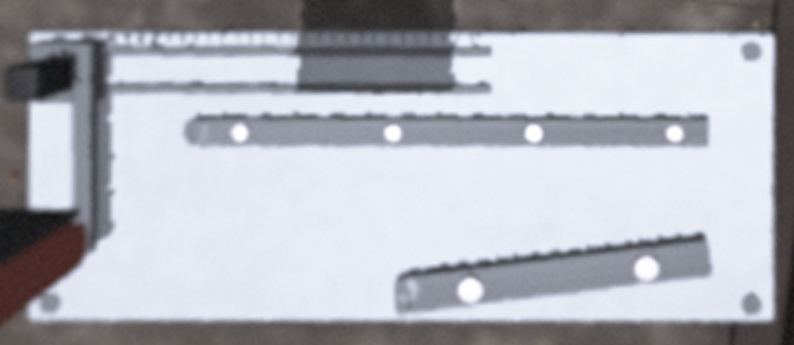

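View pics/bird17.png

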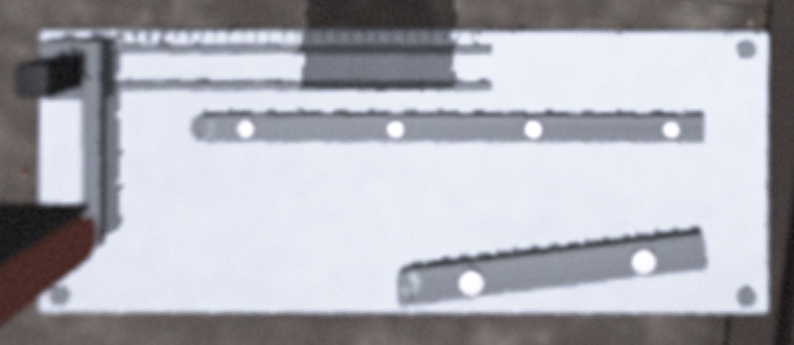

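```bash
python3 - <<'E'
from h import *
d=pickle.load(open("wrist1.pkl","rb"))
s=4
def edge(z,xa,xb,ya,yb,pol,name,axis="y"):
    g=cv2.cvtColor(bird(d,z,(512.1,-5.9,97.5),-200,170,-100,70,s),cv2.COLOR_BGR2GRAY).astype(float)
    g=cv2.GaussianBlur(g,(5,5),1.2)
    pts=[]
    if axis=="y":
        dy=np.gradient(g,axis=0)*pol
        for x in np.arange(xa,xb,2):
            c=int((x+200)*s); r0=int((70-yb)*s);r1=int((70-ya)*s); r=r0+np.argmax(dy[r0:r1,c]); pts.append((x,70-r/s))
    else:
        dx=np.gradient(g,axis=1)*pol
        for y in np.arange(ya,yb,2):
            r=int((70-y)*s); c0=int((xa+200)*s);c1=int((xb+200)*s); c=c0+np.argmax(dx[r,c0:c1]); pts.append((y,c/s-200))
    p=np.array(pts);k=np.ones(len(p),bool)
    for _ in range(4):
        f=np.polyfit(p[k,0],p[k,1],1);e=p[:,1]-np.polyval(f,p[:,0]);k=abs(e)<max(1.5*np.std(e[k]),.3)
    print(name,"slope deg %.2f"%np.degrees(np.arctan(f[0])),"at0 %.2f"%f[1],"n",k.sum(),len(p),"sd %.2f"%np.std(e[k]))
    return f
edge(8,-140,130,40,56,1,"plate +y edge (48)")
edge(8,-60,130,-86,-70,-1,"plate -y edge (-78)")
edge(8,0,0,0,0,1,"",) if 0 else None
edge(8,135,155,-70,40,-1,"plate +x edge (145)","x")
edge(8,-190,-170,-5,20,1,"plate -x edge (-180)","x")
edge(17,-95,110,-6,6,1,"fence face (0)")
f=edge(17,-20,100,-62,-35,-1,"jaw top edge")
f=edge(8,-20,100,-62,-30,-1,"jaw ? z8")
edge(27,-170,-135,-50,5,1,"arm face z27","x")
edge(27,-170,-135,-50,5,-1,"arm rear? z27","x")
cv2.imwrite("pics/bird27.png",bird(d,27,(512.1,-5.9,97.5),-200,-80,-60,60,5))
E
```

```text
plate +y edge (48) slope deg -0.14 at0 47.37 n 91 135 sd 0.13
plate -y edge (-78) slope deg 0.02 at0 -78.01 n 84 95 sd 0.19
plate +x edge (145) slope deg 0.01 at0 144.27 n 44 55 sd 0.20
plate -x edge (-180) slope deg 1.30 at0 -179.59 n 12 13 sd 0.07
fence face (0) slope deg 0.08 at0 -0.20 n 76 103 sd 0.15
jaw top edge slope deg 7.08 at0 -51.45 n 40 60 sd 0.20
jaw ? z8 slope deg 7.25 at0 -54.26 n 32 60 sd 0.16
arm face z27 slope deg -31.77 at0 -169.39 n 19 28 sd 7.83
arm rear? z27 slope deg -11.54 at0 -152.98 n 18 28 sd 1.86
```

View pics/bird27.png

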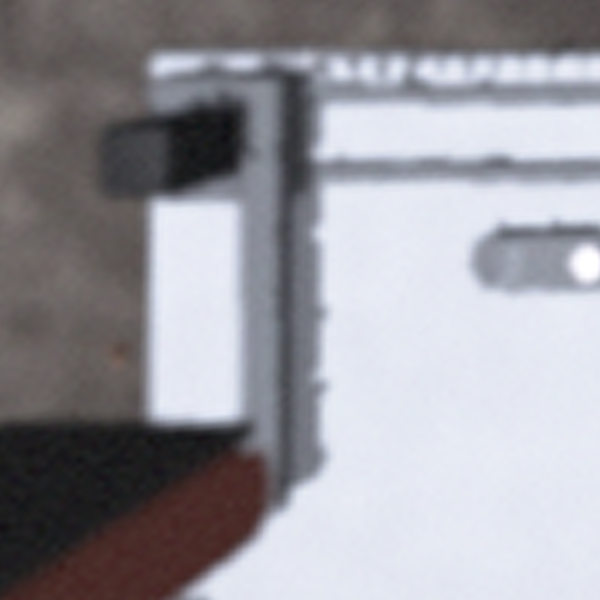

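{"method": "send_rows", "body": {
  "rows": [
    [4, -25, 2, 0.03],
    [4, -25, 2, 0.03],
    [4, -25, 3, 0.03],
    [4, -25, 4, 0.03],
    [4, -25, 5, 0.03],
    [4, -25, 5, 0.03],
    [4, -25, 6, 0.03],
    [4, -25, 6, 0.03],
    [4, -25, 6, 0.02],
    [4, -22, 6, 0]
  ]
}}

```text
t: 3.7
ee_pos: [482.0, -307.5, 228.5]
orientation: [0.099, 1.572, -0.099]
ft_force: [-0.4, 0.2, 0.3]
width: 88.2
```

{"method": "send_rows", "body": {
  "rows": [
    [0, 0, 0, 0],
    [0, 0, 0, 0]
  ]
}}

```text
t: 3.87
ee_pos: [483.3, -307.9, 227.0]
orientation: [0.099, 1.573, -0.099]
ft_force: [-0.2, 0.0, -0.1]
width: 87.8
```

```bash
python3 - <<'E'
from h import *
from workcell import ctrl
plan(477,-393,80,-8.4)
d=ctrl.get_image("wrist"); cv2.imwrite("pics/wrist2.png",d["img"][:,:,::-1]); pickle.dump(d,open("wrist2.pkl","wb"))
im=bird(d,21,(477,-393,-8.4),-60,60,-60,60,5);cv2.imwrite("pics/birds.png",im)
E
```

```text
pos [ 483.3 -307.9  227. ] zyaw -7.22 xaxis [-4.2e-03  5.0e-04 -1.0e+00] q6 -0.46 t 3.87 F [-0.2  0.  -0.1] w 87.8
tool shift [147.  -85.2   5. ] len 170.0
turn 0.0206
shift after turn [147.  -85.1   6.8]
```

View pics/wrist2.png

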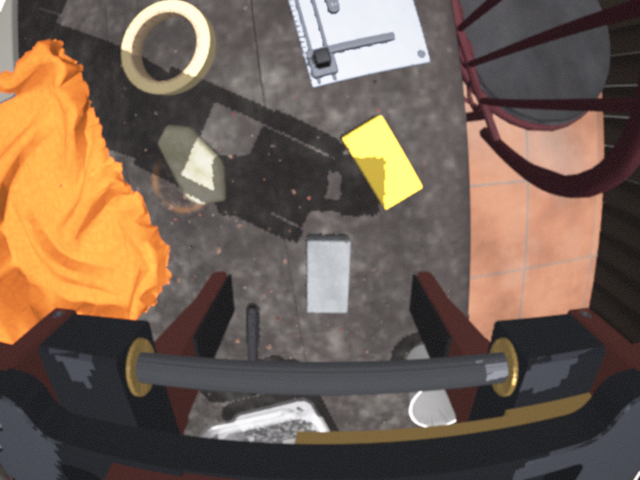

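View pics/birds.png

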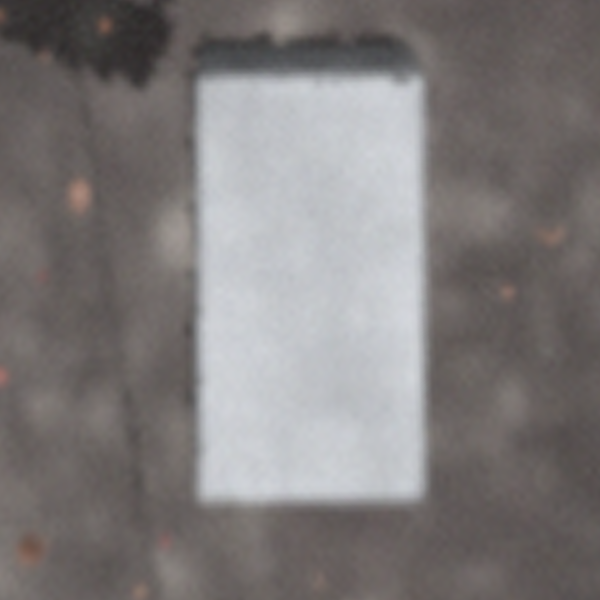

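```bash
python3 - <<'E'
from h import *
plan(479.6,-390.7,60,-8.4)
d=pickle.load(open("scene0.pkl","rb"));P=cloud(d)
# tall things near stone
for n,u0,u1,v0,v1 in [("cup",470,512,245,292),("marker",412,470,315,352),("box",455,545,280,385)]:
    q=P[v0:v1,u0:u1].reshape(-1,3);q=q[(q[:,2]>4)&(q[:,2]<300)&(q[:,1]>-700)];print(n,q.min(0).round(),q.max(0).round())
E
```

```text
pos [ 483.3 -307.6  227. ] zyaw -7.18 xaxis [-4.2e-03  3.0e-04 -1.0e+00] q6 -0.46 t 3.92 F [ 0.4 -0.2 -0.2] w 88.2
tool shift [167.  -82.9   7.4] len 186.6
turn 0.0213
shift after turn [167.  -82.7   9.2]
cup [ 392. -591.    4.] [ 626. -496.  186.]
marker [ 292. -562.    4.] [ 432. -425.  171.]
box [ 280. -700.    4.] [ 606. -482.  189.]
```

{"method": "send_rows", "body": {
  "rows": [
    [17, -8, 1, 0.01],
    [17, -8, 1, 0.01],
    [17, -8, 1, 0],
    [17, -8, 1, 0],
    [17, -8, 1, 0],
    [17, -8, 1, 0],
    [17, -8, 1, 0],
    [17, -8, 1, 0],
    [17, -8, 1, 0],
    [14, -10, 0, 0]
  ]
}}

```text
t: 4.75
ee_pos: [488.6, -373.8, 61.0]
orientation: [0.097, 1.566, -0.099]
ft_force: [0.6, 0.4, 0.4]
width: 88.1
```

{"method": "send_rows", "body": {
  "rows": [
    [0, 0, 0, 0],
    [0, 0, 0, 0]
  ]
}}

```text
t: 4.92
ee_pos: [487.9, -370.6, 58.8]
orientation: [0.098, 1.57, -0.095]
ft_force: [0.4, -0.3, -0.1]
width: 88.2
```

```bash
python3 - <<'E'
from h import *
from workcell import ctrl
plan(479.6,-390.7,11.5,-8.4)
d=ctrl.get_image("wrist"); cv2.imwrite("pics/wrist3.png",d["img"][:,:,::-1])
E
```

```text
pos [ 487.9 -370.6   58.8] zyaw -7.03 xaxis [-9.0e-04  2.3e-03 -1.0e+00] q6 -0.55 t 4.92 F [ 0.4 -0.3 -0.1] w 88.2
tool shift [ 47.2 -21.1  -5.8] len 52.0
turn 0.0239
shift after turn [ 47.2 -21.2  -5.3]
```

View pics/wrist3.png

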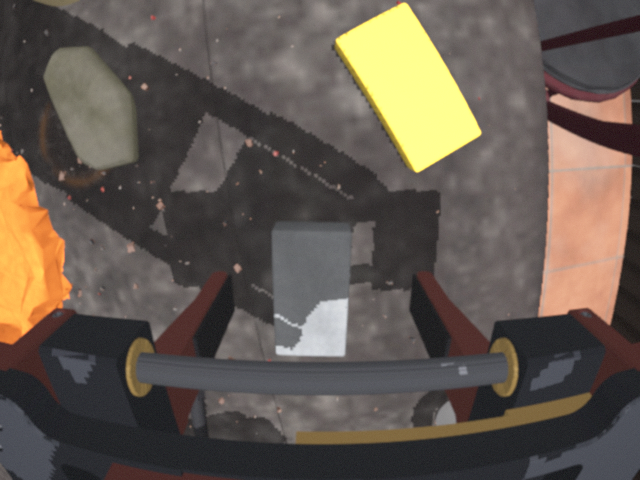

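{"method": "send_rows", "body": {
  "rows": [
    [5, -7, -2, 0.01],
    [5, -7, -2, 0.01],
    [5, -6, -2, 0.005],
    [5, -2, 0, 0],
    [0, 0, 0, 0],
    [0, 0, 0, 0]
  ]
}}

```text
t: 5.47
ee_pos: [480.5, -392.4, 41.3]
orientation: [0.115, 1.564, -0.117]
ft_force: [0.8, 0.1, 1.2]
width: 88.2
```

```bash
python3 -c "
from h import *
plan(479.6,-390.7,11.5,-8.4)"
```

```text
pos [ 480.5 -392.4   41.3] zyaw -8.47 xaxis [ 0.0036 -0.0012 -1.    ] q6 -0.56 t 5.47 F [0.8 0.1 1.2] w 88.2
tool shift [29.8  1.5 -1.2] len 29.9
turn -0.0012
shift after turn [29.8  1.5 -1.2]
```

{"method": "send_rows", "body": {
  "rows": [
    [8, 0.5, -0.5, 0],
    [8, 0.5, -0.5, 0],
    [7, 0, 0, 0],
    [4, 0, 0, 0],
    [0, 0, 0, 0],
    [0, 0, 0, 0]
  ]
}}

```text
t: 5.97
ee_pos: [479.3, -390.7, 10.8]
orientation: [0.116, 1.565, -0.116]
ft_force: [0.4, -0.5, -0.2]
width: 87.7
```

```bash
python3 -c "
from h import *
plan(479.6,-390.7,11.5,-8.4)"
```

```text
pos [ 479.3 -390.7   10.8] zyaw -8.49 xaxis [ 2.8e-03 -3.0e-04 -1.0e+00] q6 -0.56 t 5.97 F [ 0.4 -0.5 -0.2] w 87.7
tool shift [-0.7  0.   0.3] len 0.8
turn -0.0015
shift after turn [-0.7  0.   0.3]
```

{"method": "send_rows", "body": {
  "rows": [
    [-0.8, 0, 0, 0],
    [0, 0, 0, 0]
  ]
}}

```text
t: 6.13
ee_pos: [479.2, -390.4, 11.3]
orientation: [0.116, 1.565, -0.116]
ft_force: [-0.4, -0.3, -1.0]
width: 87.9
```

{"method": "send_rows", "body": {
  "rows": [
    [0, 0, 0, 0],
    [0, 0, 0, 0],
    [0, 0, 0, 0],
    [0, 0, 0, 0],
    [0, 0, 0, 0],
    [0, 0, 0, 0]
  ],
  "fingers": 0
}}

```text
t: 6.63
ee_pos: [480.0, -391.1, 12.8]
orientation: [0.115, 1.563, -0.117]
ft_force: [0.4, -0.6, -0.1]
width: 51.2
```

{"method": "send_rows", "body": {
  "rows": [
    [1, 0, 0, 0],
    [0, 0, 0, 0],
    [0, 0, 0, 0],
    [0, 0, 0, 0]
  ]
}}

```text
t: 6.97
ee_pos: [480.0, -391.1, 12.2]
orientation: [0.115, 1.564, -0.117]
ft_force: [0.7, 0.0, 1.5]
width: 45.8
```

```bash
python3 -c "
from h import *
plan(479.6,-390.7,80,-8.4)"
```

```text
pos [ 480.  -391.1   12.2] zyaw -8.46 xaxis [ 0.0041 -0.0015 -1.    ] q6 -0.56 t 6.97 F [0.7 0.  1.5] w 45.8
tool shift [-67.8   0.2  -0.1] len 67.8
turn -0.0011
shift after turn [-67.8   0.2  -0.1]
```

{"method": "send_rows", "body": {
  "rows": [
    [-5, 0, 0, 0],
    [-10, 0, 0, 0],
    [-15, 0, 0, 0],
    [-15, 0, 0, 0],
    [-15, 0, 0, 0],
    [-15, 0, 0, 0],
    [-10, 0, 0, 0],
    [0, 0, 0, 0],
    [0, 0, 0, 0]
  ]
}}

```text
t: 7.72
ee_pos: [478.4, -389.9, 103.1]
orientation: [0.117, 1.566, -0.116]
ft_force: [-0.1, 0.6, -2.6]
width: 45.6
```

```bash
python3 -c "
from h import *
plan(545,-74,100,7.5)"
```

```text
pos [ 478.4 -389.9  103.1] zyaw -8.47 xaxis [ 1.8e-03  5.0e-04 -1.0e+00] q6 -0.56 t 7.72 F [-0.1  0.6 -2.6] w 45.6
tool shift [  3.4 322.2  19.4] len 322.8
turn -0.2787
shift after turn [  3.4 304.5 107.3]
```

{"method": "send_rows", "body": {
  "rows": [
    [0, 10, 1, -0.02],
    [0, 20, 2, -0.028],
    [0, 25, 3, -0.028],
    [0, 25, 4, -0.028],
    [0, 25, 4, -0.028],
    [0, 25, 5, -0.028],
    [0, 25, 6, -0.028],
    [0, 25, 6, -0.028],
    [0, 25, 7, -0.028],
    [0, 25, 7, -0.028]
  ]
}}

```text
t: 8.55
ee_pos: [522.0, -147.7, 95.3]
orientation: [-0.104, 1.577, 0.114]
ft_force: [0.2, 0.0, -2.4]
width: 45.7
```

```bash
python3 -c "
from h import *
plan(545,-74,100,7.5)"
```

```text
pos [ 522.  -147.7   95.3] zyaw 7.92 xaxis [-0.009   0.0056 -0.9999] q6 -0.44 t 8.55 F [ 0.2  0.  -2.4] w 45.7
tool shift [-4.5 69.9 32.9] len 77.4
turn 0.0074
shift after turn [-4.5 70.1 32.4]
```

{"method": "send_rows", "body": {
  "rows": [
    [0, 16, 8, 0],
    [0, 16, 8, 0],
    [0, 15, 8, 0],
    [0, 8, 4, 0],
    [0, 3, 0, 0],
    [0, 0, 0, 0],
    [0, 0, 0, 0]
  ]
}}

```text
t: 9.13
ee_pos: [536.7, -73.9, 89.8]
orientation: [-0.112, 1.588, 0.129]
ft_force: [-0.5, -0.2, -1.8]
width: 45.7
```

```bash
python3 -c "
from h import *
from workcell import ctrl
plan(545,-74,50,7.5)
d=ctrl.get_image('wrist'); cv2.imwrite('pics/wrist4.png',d['img'][:,:,::-1]); pickle.dump(d,open('wrist4.pkl','wb'))"
```

```text
pos [536.7 -73.9  89.8] zyaw 8.78 xaxis [-0.0209  0.0089 -0.9997] q6 -0.32 t 9.13 F [-0.5 -0.2 -1.8] w 45.7
tool shift [39.6 -1.8  8.9] len 40.6
turn 0.0223
shift after turn [39.6 -1.6  8.9]
```

View pics/wrist4.png

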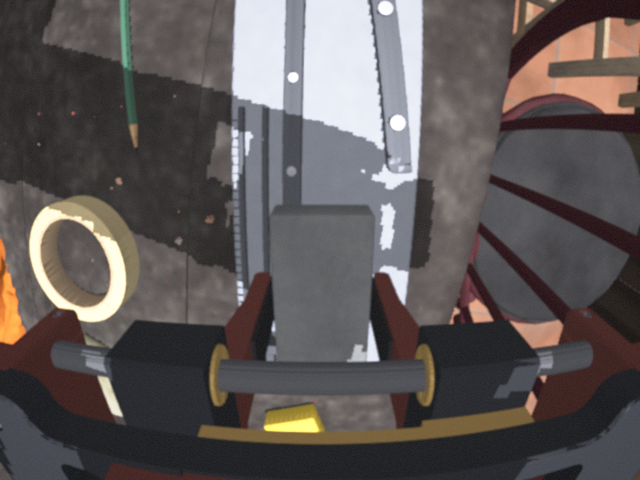

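{"method": "send_rows", "body": {
  "rows": [
    [10, 0, 3, 0.01],
    [12, 0, 3, 0.01],
    [12, -1, 2, 0],
    [12, -1, 1, 0],
    [7, 0, 0, 0],
    [0, 0, 0, 0],
    [0, 0, 0, 0]
  ]
}}

```text
t: 9.77
ee_pos: [544.1, -77.8, 29.1]
orientation: [-0.091, 1.591, 0.107]
ft_force: [-0.2, 0.5, -1.6]
width: 45.6
```

```bash
python3 - <<'E'
from h import *
from workcell import ctrl
plan(545,-74,21,7.5)
d=ctrl.get_image('wrist'); cv2.imwrite('pics/wrist5.png',d['img'][:,:,::-1]); pickle.dump(d,open('wrist5.pkl','wb'))
o,R=st(); z=o["ee_pos"][2]
im=bird(d,17,(512.1,-5.9,97.5),-130,130,-90,50,3)
im2=bird(d,z+9,(512.1,-5.9,97.5),-130,130,-90,50,3)
cv2.imwrite('pics/b5.png',np.vstack([im[:290],im2[:290]]))
E
```

```text
pos [544.1 -77.8  29.1] zyaw 7.21 xaxis [-0.0233  0.009  -0.9997] q6 -0.30 t 9.77 F [-0.2  0.5 -1.6] w 45.6
tool shift [8.1 3.6 1.5] len 9.0
turn -0.0051
shift after turn [8.1 3.6 1.6]
```

View pics/wrist5.png

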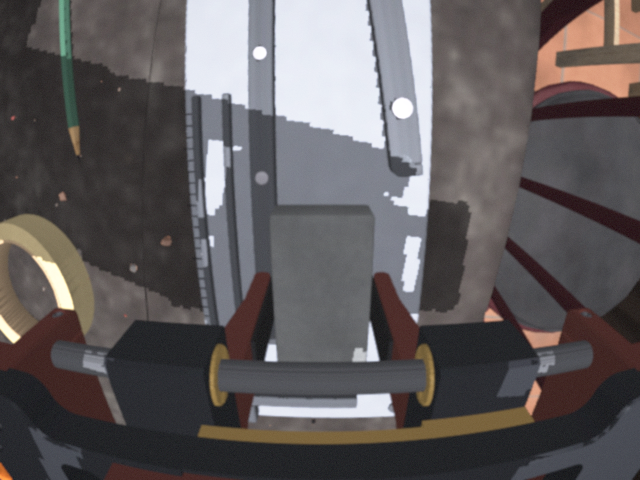

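View pics/b5.png

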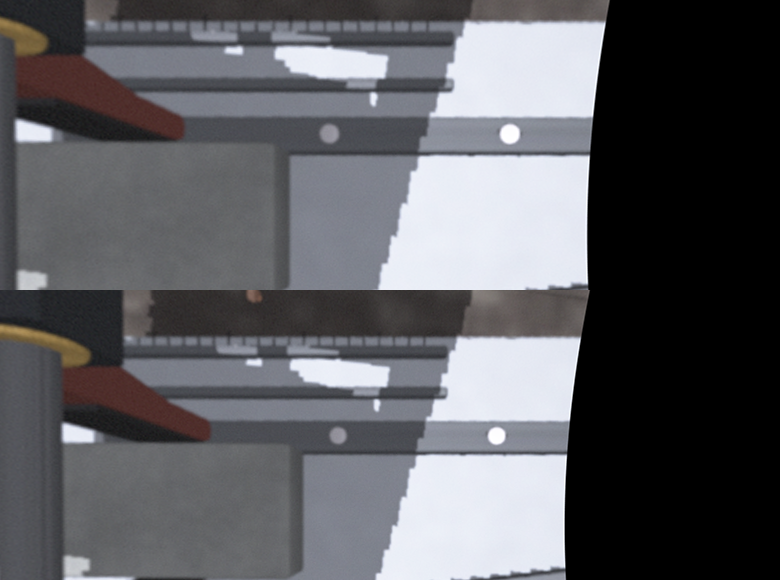

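{"method": "send_rows", "body": {
  "rows": [
    [2, 0.5, 1.5, -0.005],
    [3, 0, 0, 0],
    [2, 0, 0, 0],
    [0, 0, 0, 0],
    [0, 0, 0, 0]
  ]
}}

```text
t: 10.23
ee_pos: [546.3, -76.9, 22.8]
orientation: [-0.096, 1.589, 0.112]
ft_force: [0.1, -1.4, -2.0]
width: 46.0
```

```bash
python3 -c "
from h import *
plan(545.5,-76,20,7.5)"
```

```text
pos [546.3 -76.9  22.8] zyaw 7.55 xaxis [-0.0209  0.0087 -0.9997] q6 -0.30 t 10.23 F [ 0.1 -1.4 -2. ] w 46.0
tool shift [ 2.8  1.  -0.7] len 3.1
turn 0.0008
shift after turn [ 2.8  1.  -0.7]
```

{"method": "send_rows", "body": {
  "rows": [
    [1.2, 0, 0, 0],
    [1, 0, 0, 0],
    [0.5, 0, 0, 0],
    [0, 0, 0, 0]
  ]
}}

```text
t: 10.57
ee_pos: [546.8, -76.8, 20.9]
orientation: [-0.096, 1.587, 0.111]
ft_force: [-1.1, 0.0, -0.6]
width: 45.9
```

```bash
python3 -c "
from h import *
plan(545.5,-76,20,7.5)"
```

```text
pos [546.8 -76.8  20.9] zyaw 7.55 xaxis [-0.0196  0.0085 -0.9998] q6 -0.30 t 10.57 F [-1.1  0.  -0.6] w 45.9
tool shift [ 0.9  1.  -1.2] len 1.8
turn 0.0009
shift after turn [ 0.9  1.  -1.2]
```

{"method": "send_rows", "body": {
  "rows": [
    [0.6, 0, 0, 0],
    [0, 0, 0, 0]
  ]
}}

```text
t: 10.73
ee_pos: [546.8, -76.8, 20.8]
orientation: [-0.096, 1.587, 0.111]
ft_force: [-1.1, -1.0, 1.0]
width: 45.5
```

{"method": "send_rows", "body": {
  "rows": [
    [0, 0, 0, 0],
    [0, 0, 0, 0],
    [0, 0, 0, 0]
  ],
  "fingers": 0.6
}}

```text
t: 10.98
ee_pos: [547.5, -77.0, 21.0]
orientation: [-0.096, 1.586, 0.111]
ft_force: [0.2, 0.8, -0.4]
width: 52.8
```

{"method": "send_rows", "body": {
  "rows": [
    [0, 0, -1.5, 0],
    [0, 0, -1.5, 0],
    [0, 0, -1, 0],
    [0, 0, 0, 0]
  ]
}}

```text
t: 11.32
ee_pos: [543.4, -77.7, 21.0]
orientation: [-0.096, 1.585, 0.111]
ft_force: [0.2, -0.1, 0.6]
width: 52.7
```

```bash
python3 - <<'E'
from h import *
from workcell import ctrl
plan(545.5,-76,20,7.5)
d=ctrl.get_image('wrist');pickle.dump(d,open('wrist6.pkl','wb'))
im=bird(d,29,(512.1,-5.9,97.5),-130,130,-90,50,3)
im2=bird(d,17,(512.1,-5.9,97.5),-130,130,-90,50,3)
cv2.imwrite('pics/b6.png',np.vstack([im[:290],im2[:290]]))
E
```

```text
pos [543.4 -77.7  21. ] zyaw 7.55 xaxis [-0.0174  0.0081 -0.9998] q6 -0.30 t 11.32 F [ 0.2 -0.1  0.6] w 52.7
tool shift [1.  1.4 2.3] len 2.8
turn 0.0008
shift after turn [1.  1.4 2.3]
```

View pics/b6.png

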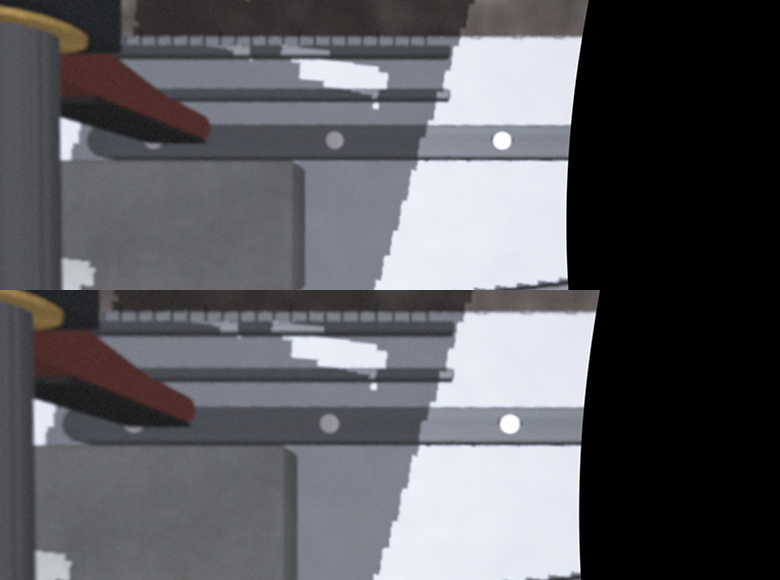

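{"method": "send_rows", "body": {
  "rows": [
    [0, 0, -1, 0],
    [0, 0, -1, 0],
    [0, 0, -1, 0]
  ]
}}

```text
t: 11.62
ee_pos: [541.1, -78.1, 21.1]
orientation: [-0.097, 1.584, 0.111]
ft_force: [1.2, 0.2, -0.9]
width: 52.4
```

{"method": "send_rows", "body": {
  "rows": [
    [0, 0, -1, 0],
    [0, 0, -0.5, 0],
    [0, 0, -0.5, 0]
  ]
}}

```text
t: 11.87
ee_pos: [540.8, -78.3, 21.7]
orientation: [-0.097, 1.58, 0.11]
ft_force: [2.7, 2.3, -1.1]
width: 52.8
```

{"method": "send_rows", "body": {
  "rows": [
    [0, 0, -1, 0],
    [0, 0, -1, 0],
    [0, 0, -1, 0]
  ]
}}

```text
t: 12.12
ee_pos: [540.7, -78.4, 22.6]
orientation: [-0.097, 1.574, 0.11]
ft_force: [5.2, 2.5, -0.6]
width: 52.9
```

{"method": "send_rows", "body": {
  "rows": [
    [0, 0, 1.5, 0],
    [0, 0, 1.5, 0],
    [0, 0, 0.5, 0],
    [0, 0, 0, 0]
  ]
}}

```text
t: 12.45
ee_pos: [541.8, -78.0, 22.1]
orientation: [-0.097, 1.579, 0.11]
ft_force: [0.1, 0.1, 0.5]
width: 53.0
```

```bash
python3 - <<'E'
from h import *
from workcell import ctrl
plan(545.5,-76,80,7.5)
d=ctrl.get_image('wrist');pickle.dump(d,open('wrist7.pkl','wb'))
im=bird(d,29,(512.1,-5.9,97.5),-130,130,-90,50,3)
im2=bird(d,17,(512.1,-5.9,97.5),-130,130,-90,50,3)
cv2.imwrite('pics/b7.png',np.vstack([im[:290],im2[:290]]))
E
```

```text
pos [541.8 -78.   22.1] zyaw 7.56 xaxis [-0.0111  0.0078 -0.9999] q6 -0.31 t 12.45 F [0.1 0.1 0.5] w 53.0
tool shift [-57.9   2.    3.3] len 58.0
turn 0.0010
shift after turn [-57.9   2.    3.3]
```

View pics/b7.png

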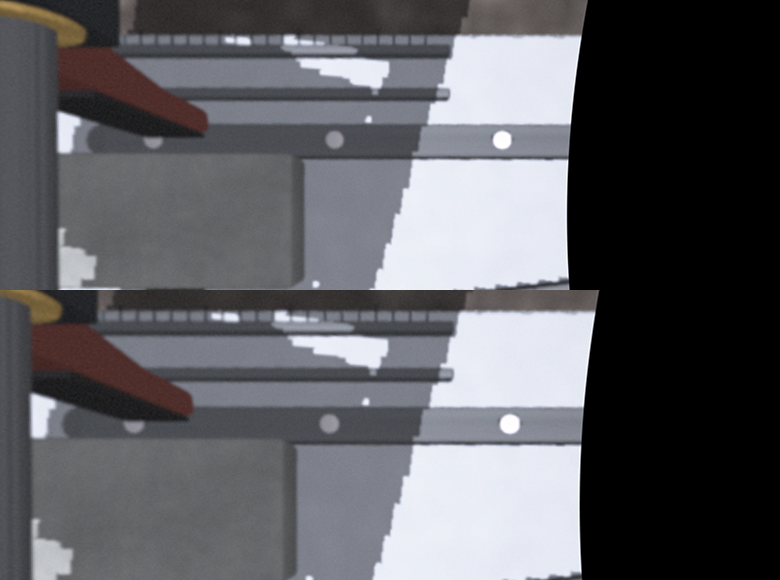

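{"method": "send_rows", "body": {
  "rows": [
    [-8, 0, 0, 0],
    [-10, 0, 0, 0],
    [-10, 0, 0, 0],
    [-5, 0, 0, 0],
    [0, 0, 0, 0]
  ]
}}

```text
t: 12.92
ee_pos: [541.2, -78.4, 58.4]
orientation: [-0.097, 1.581, 0.11]
ft_force: [0.1, 0.5, 0.6]
width: 52.6
```

{"method": "send_rows", "body": {
  "rows": [
    [0, -8, 0, 0],
    [0, -10, 0, 0],
    [0, -10, 0, 0],
    [0, -10, 0, 0],
    [0, -8, 0, 0],
    [0, -3, 0, 0],
    [0, 0, 0, 0],
    [0, 0, 0, 0]
  ],
  "fingers": 0.12
}}

```text
t: 13.58
ee_pos: [548.3, -134.0, 58.1]
orientation: [-0.095, 1.58, 0.109]
ft_force: [0.3, 0.4, -1.2]
width: 10.6
```

```bash
python3 - <<'E'
from h import *
from workcell import ctrl
plan(551.9,-131.8,35,7.5)
d=ctrl.get_image('wrist');pickle.dump(d,open('wrist8.pkl','wb'))
cv2.imwrite('pics/wrist8.png',d['img'][:,:,::-1])
E
```

```text
pos [ 548.3 -134.    58.1] zyaw 7.44 xaxis [-0.0123  0.0076 -0.9999] q6 -0.40 t 13.58 F [ 0.3  0.4 -1.2] w 10.6
tool shift [23.   1.6  4.1] len 23.5
turn -0.0011
shift after turn [23.   1.5  4.1]
```

View pics/wrist8.png

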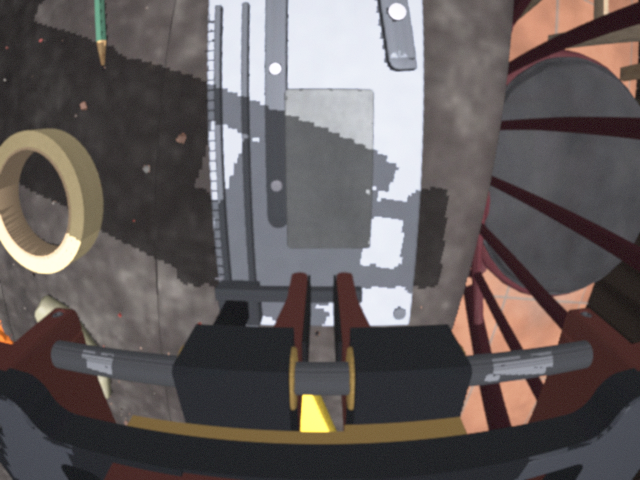

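```bash
python3 - <<'E'
from h import *
d=pickle.load(open("wrist8.pkl","rb"))
im=bird(d,29,(512.1,-5.9,97.5),-190,10,-90,50,4)
cv2.imwrite('pics/b8.png',im)
E
```

```text
(no output)
```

View pics/b8.png

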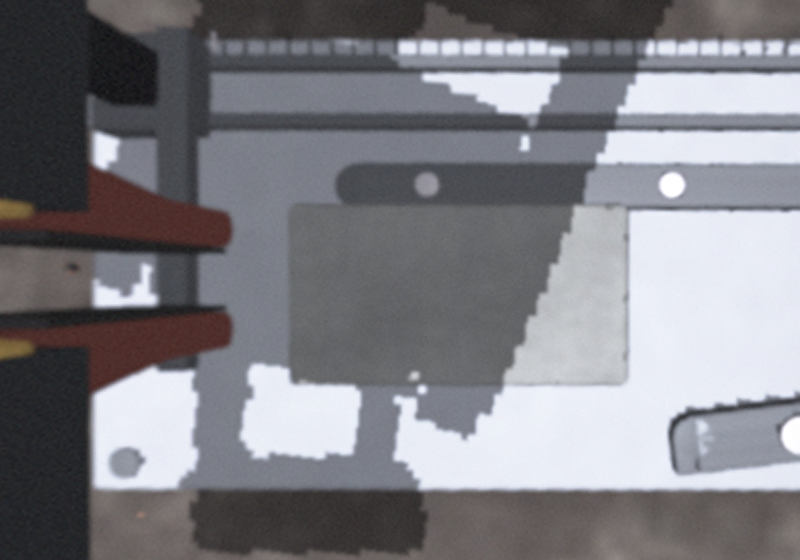

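The rectified view shows the stone's back end at x≈-117 and the cursor arm at x≈-141. That gap is too tight to drop 20 mm fingers in, so I'll re-grip and slide the stone about 28 mm forward first.

{"method": "send_rows", "body": {
  "rows": [
    [0, 8, 0, 0],
    [0, 10, 0, 0],
    [0, 10, 0, 0],
    [0, 10, 0, 0],
    [0, 10, 0, 0],
    [0, 7, 0, 0],
    [0, 2, 0, 0],
    [0, 0, 0, 0],
    [0, 0, 0, 0]
  ],
  "fingers": 0.65
}}

```text
t: 14.38
ee_pos: [538.9, -67.5, 58.5]
orientation: [-0.099, 1.582, 0.113]
ft_force: [-0.5, -0.2, -0.3]
width: 57.0
```

```bash
python3 -c "
from h import *
plan(544.7,-77.3,21,7.5)"
```

```text
pos [538.9 -67.5  58.5] zyaw 7.73 xaxis [-0.014   0.0082 -0.9999] q6 -0.29 t 14.38 F [-0.5 -0.2 -0.3] w 57.0
tool shift [ 37.4 -10.9   4.9] len 39.2
turn 0.0040
shift after turn [ 37.4 -10.8   5. ]
```

{"method": "send_rows", "body": {
  "rows": [
    [6, -3, 2.5, 0.004],
    [8, -3, 2.5, 0],
    [8, 0, 0, 0],
    [5, 0, 0, 0],
    [0, 0, 0, 0],
    [0, 0, 0, 0]
  ]
}}

```text
t: 14.88
ee_pos: [545.2, -74.8, 27.7]
orientation: [-0.094, 1.582, 0.108]
ft_force: [0.3, -0.2, -0.4]
width: 56.8
```

```bash
python3 -c "
from h import *
o,R=st();d=o['ee_pos'][:2]-[512.1,-5.9];a=np.radians(97.5);print('gauge',np.cos(a)*d[0]+np.sin(a)*d[1],-np.sin(a)*d[0]+np.cos(a)*d[1])
plan(543,-72,21,7.5)"
```

```text
gauge -72.6677573449133 -23.774522242347498
pos [545.2 -74.8  27.7] zyaw 7.35 xaxis [-0.014   0.008  -0.9999] q6 -0.30 t 14.88 F [ 0.3 -0.2 -0.4] w 56.8
tool shift [ 6.7  3.  -1.7] len 7.6
turn -0.0026
shift after turn [ 6.7  3.  -1.7]
```

{"method": "send_rows", "body": {
  "rows": [
    [2.5, 0, -0.8, -0.002],
    [2.5, 0, -0.5, 0],
    [1, 0, 0, 0],
    [0, 0, 0, 0]
  ]
}}

```text
t: 15.22
ee_pos: [543.2, -75.3, 20.8]
orientation: [-0.095, 1.583, 0.109]
ft_force: [0.3, -0.1, 0.2]
width: 57.2
```

{"method": "send_rows", "body": {
  "rows": [
    [0, 0, 0, 0],
    [0, 0, 0, 0],
    [0, 0, 0, 0],
    [0, 0, 0, 0]
  ],
  "fingers": 0.4
}}

```text
t: 15.55
ee_pos: [544.0, -75.2, 21.3]
orientation: [-0.095, 1.581, 0.109]
ft_force: [-0.0, 0.5, -1.5]
width: 45.7
```

```bash
cat >> h.py <<'E'
def g():
    o,R=st();d=o['ee_pos'][:2]-[512.1,-5.9];a=np.radians(97.5);print('gauge x %.1f y %.1f'%(np.cos(a)*d[0]+np.sin(a)*d[1],-np.sin(a)*d[0]+np.cos(a)*d[1]))
    f=o['ft_force'];print("F gauge x %.1f y %.1f z %.1f"%(np.cos(a)*f[0]+np.sin(a)*f[1],-np.sin(a)*f[0]+np.cos(a)*f[1],f[2]))
E
python3 -c "
from h import *
g()
plan(543,-72,21,7.5)"
```

```text
gauge x -72.9 y -22.6
F gauge x 0.5 y -0.0 z -1.5
pos [544.  -75.2  21.3] zyaw 7.45 xaxis [-0.0131  0.008  -0.9999] q6 -0.30 t 15.55 F [-0.   0.5 -1.5] w 45.7
tool shift [ 0.4  3.3 -0.5] len 3.4
turn -0.0008
shift after turn [ 0.4  3.3 -0.5]
```

Gripped lightly at 45.7 mm. Now I slide it along gauge +x.

{"method": "send_rows", "body": {
  "rows": [
    [0, 3, 0, 0],
    [0, 4, 0, 0],
    [0, 4, 0, 0],
    [0, 4, 0, 0]
  ]
}}

```text
t: 15.88
ee_pos: [541.9, -59.7, 21.5]
orientation: [-0.095, 1.581, 0.109]
ft_force: [0.6, -0.0, -1.9]
width: 45.7
```

```bash
python3 -c "
from h import *
g()
plan(543,-50,21,7.5)"
```

```text
gauge x -57.3 y -22.5
F gauge x -0.1 y -0.6 z -1.9
pos [541.9 -59.7  21.5] zyaw 7.42 xaxis [-0.0129  0.0077 -0.9999] q6 -0.27 t 15.88 F [ 0.6 -0.  -1.9] w 45.7
tool shift [0.5 9.5 2.3] len 9.8
turn -0.0014
shift after turn [0.5 9.5 2.3]
```

{"method": "send_rows", "body": {
  "rows": [
    [0, 4, 0, 0],
    [0, 4, 0, 0],
    [0, 3, 0, 0],
    [0, 0, 0, 0]
  ]
}}

```text
t: 16.22
ee_pos: [540.1, -46.3, 21.6]
orientation: [-0.096, 1.581, 0.11]
ft_force: [1.1, -0.1, -2.8]
width: 45.6
```

{"method": "send_rows", "body": {
  "rows": [
    [0.5, 0, 0, 0],
    [0.3, 0, 0, 0],
    [0, 0, 0, 0]
  ]
}}

```text
t: 16.47
ee_pos: [540.1, -46.0, 21.1]
orientation: [-0.097, 1.581, 0.11]
ft_force: [0.1, 0.4, -2.3]
width: 45.5
```

{"method": "send_rows", "body": {
  "rows": [
    [0, 0, 0, 0],
    [0, 0, 0, 0],
    [0, 0, 0, 0]
  ],
  "fingers": 0.58
}}

```text
t: 16.72
ee_pos: [539.9, -46.3, 21.1]
orientation: [-0.096, 1.581, 0.11]
ft_force: [-0.2, -0.1, -0.1]
width: 50.8
```

```bash
python3 -c "
from h import *
g()
plan(543,-50,21,7.5)"
```

```text
gauge x -43.7 y -22.3
F gauge x -0.0 y 0.2 z -0.1
pos [539.9 -46.3  21.1] zyaw 7.49 xaxis [-0.0136  0.0079 -0.9999] q6 -0.25 t 16.72 F [-0.2 -0.1 -0.1] w 50.8
tool shift [ 0.  -4.1  2.6] len 4.8
turn -0.0002
shift after turn [ 0.  -4.1  2.6]
```

Now I press it flush again with the far pad, then back off.

{"method": "send_rows", "body": {
  "rows": [
    [0, 0, -1, 0],
    [0, 0, -1, 0],
    [0, 0, -0.7, 0],
    [0, 0, -0.7, 0],
    [0, 0, -0.7, 0]
  ]
}}

```text
t: 17.13
ee_pos: [537.6, -46.8, 21.6]
orientation: [-0.095, 1.577, 0.109]
ft_force: [3.1, 2.1, -1.2]
width: 50.9
```

```bash
python3 -c "
from h import *
g()"
```

```text
gauge x -43.9 y -19.9
F gauge x 1.7 y -3.4 z -1.2
```

{"method": "send_rows", "body": {
  "rows": [
    [0, 0, -1, 0],
    [0, 0, -1, 0]
  ]
}}

```text
t: 17.3
ee_pos: [537.5, -46.9, 22.1]
orientation: [-0.095, 1.573, 0.109]
ft_force: [4.9, 1.7, -0.3]
width: 51.3
```

{"method": "send_rows", "body": {
  "rows": [
    [0, 0, 1.5, 0],
    [0, 0, 1, 0],
    [0, 0, 0, 0]
  ]
}}

```text
t: 17.55
ee_pos: [538.1, -46.7, 21.9]
orientation: [-0.096, 1.577, 0.109]
ft_force: [0.1, -0.3, -0.5]
width: 50.9
```

{"method": "send_rows", "body": {
  "rows": [
    [-8, 0, 0, 0],
    [-10, 0, 0, 0],
    [-10, 0, 0, 0],
    [-3, 0, 0, 0],
    [0, 0, 0, 0]
  ]
}}

```text
t: 17.97
ee_pos: [536.7, -47.4, 55.8]
orientation: [-0.095, 1.581, 0.109]
ft_force: [0.1, -0.1, 0.2]
width: 51.0
```

{"method": "send_rows", "body": {
  "rows": [
    [0, -8, 0, 0],
    [0, -12, 0, 0],
    [0, -12, 0, 0],
    [0, -12, 0, 0],
    [0, -9, 0, 0],
    [0, -4, 0, 0],
    [0, 0, 0, 0],
    [0, 0, 0, 0]
  ],
  "fingers": 0.12
}}

```text
t: 18.63
ee_pos: [544.4, -112.0, 55.1]
orientation: [-0.094, 1.581, 0.107]
ft_force: [-0.9, -0.7, 0.2]
width: 10.6
```

```bash
python3 - <<'E'
from h import *
from workcell import ctrl
g()
plan(551.9,-131.8,35,7.5)
d=ctrl.get_image('wrist');pickle.dump(d,open('wrist9.pkl','wb'))
im=bird(d,29,(512.1,-5.9,97.5),-170,30,-90,50,4)
cv2.imwrite('pics/b9.png',im)
E
```

```text
gauge x -109.4 y -18.2
F gauge x -0.5 y 0.9 z 0.2
pos [ 544.4 -112.    55.1] zyaw 7.33 xaxis [-0.0131  0.0077 -0.9999] q6 -0.36 t 18.63 F [-0.9 -0.7  0.2] w 10.6
tool shift [ 19.9 -20.8   5.1] len 29.2
turn -0.0029
shift after turn [ 19.9 -20.8   5. ]
```

View pics/b9.png

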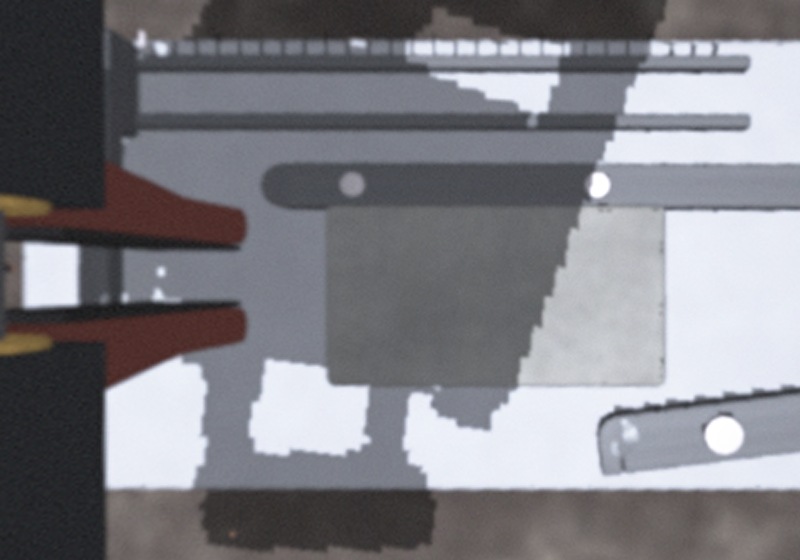

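{"method": "send_rows", "body": {
  "rows": [
    [0, -3, 2.5, -0.003],
    [6, -3, 2.5, 0],
    [10, 0, 0, 0],
    [10, 0, 0, 0],
    [8, 0, 0, 0],
    [0, 0, 0, 0],
    [0, 0, 0, 0]
  ]
}}

```text
t: 19.27
ee_pos: [549.5, -115.4, 16.2]
orientation: [-0.098, 1.583, 0.113]
ft_force: [0.1, 0.1, 0.4]
width: 10.4
```

```bash
python3 - <<'E'
from h import *
g()
plan(551.9,-131.8,14,7.5)
E
```

```text
gauge x -113.4 y -22.8
F gauge x 0.0 y -0.1 z 0.4
pos [ 549.5 -115.4   16.2] zyaw 7.68 xaxis [-0.0151  0.0083 -0.9999] q6 -0.37 t 19.27 F [0.1 0.1 0.4] w 10.4
tool shift [  2.  -16.6   0.2] len 16.7
turn 0.0031
shift after turn [  2.  -16.6   0.3]
```

{"method": "send_rows", "body": {
  "rows": [
    [1, 4, 0, 0.003],
    [1, 4, 0, 0],
    [0, 3, 0, 0],
    [0, 0, 0, 0]
  ]
}}

```text
t: 19.6
ee_pos: [547.3, -103.0, 13.7]
orientation: [-0.095, 1.584, 0.11]
ft_force: [-0.9, -0.1, 1.3]
width: 10.5
```

{"method": "send_rows", "body": {
  "rows": [
    [0, 2, 0, 0],
    [0, 2, 0, 0],
    [0, 2, 0, 0]
  ]
}}

```text
t: 19.85
ee_pos: [547.1, -96.7, 14.5]
orientation: [-0.096, 1.582, 0.11]
ft_force: [0.2, -0.8, -0.4]
width: 10.4
```

```bash
python3 - <<'E'
from h import *
g()
plan(551.9,-131.8,14,7.5)
E
```

```text
gauge x -94.6 y -22.9
F gauge x -0.9 y -0.1 z -0.4
pos [547.1 -96.7  14.5] zyaw 7.53 xaxis [-0.0147  0.0079 -0.9999] q6 -0.34 t 19.85 F [ 0.2 -0.8 -0.4] w 10.4
tool shift [  0.2 -35.4   0.2] len 35.4
turn 0.0005
shift after turn [  0.2 -35.4   0.2]
```

{"method": "send_rows", "body": {
  "rows": [
    [0, 2, 0, 0],
    [0, 2, 0, 0],
    [0, 2, 0, 0],
    [0, 2, 0, 0],
    [0, 2, 0, 0],
    [0, 2, 0, 0],
    [0, 2, 0, 0],
    [0, 2, 0, 0],
    [0, 1, 0, 0],
    [0, 0, 0, 0]
  ]
}}

```text
t: 20.68
ee_pos: [545.0, -77.8, 15.2]
orientation: [-0.097, 1.581, 0.11]
ft_force: [0.8, -0.7, -0.9]
width: 10.3
```

```bash
python3 - <<'E'
from h import *
from workcell import ctrl
g()
plan(551.9,-131.8,14,7.5)
d=ctrl.get_image('wrist');pickle.dump(d,open('wrist10.pkl','wb'))
im=bird(d,29,(512.1,-5.9,97.5),-100,100,-90,50,4)
cv2.imwrite('pics/b10.png',im)
E
```

```text
gauge x -75.6 y -23.2
F gauge x -0.8 y -0.7 z -0.9
pos [545.  -77.8  15.2] zyaw 7.54 xaxis [-0.0137  0.0077 -0.9999] q6 -0.31 t 20.68 F [ 0.8 -0.7 -0.9] w 10.3
tool shift [  0.7 -54.4  -0.2] len 54.4
turn 0.0006
shift after turn [  0.7 -54.4  -0.2]
```

View pics/b10.png

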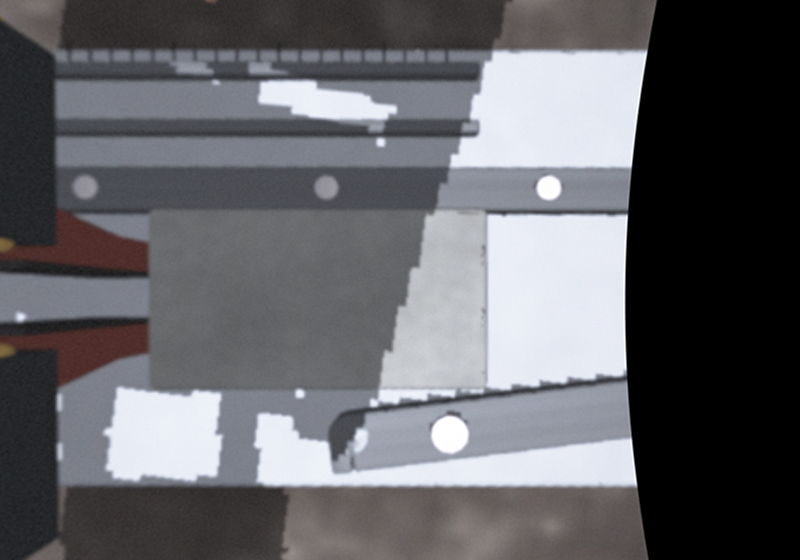

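{"method": "send_rows", "body": {
  "rows": [
    [0, 2, 0, 0],
    [0, 2, 0, 0],
    [0, 2, 0, 0],
    [0, 2, 0, 0],
    [0, 1.5, 0, 0],
    [0, 1.5, 0, 0],
    [0, 1, 0, 0]
  ]
}}

```text
t: 21.32
ee_pos: [543.3, -65.1, 15.3]
orientation: [-0.096, 1.582, 0.11]
ft_force: [0.9, -0.4, -0.7]
width: 10.5
```

```bash
python3 -c "
from h import *
g()"
```

```text
gauge x -62.8 y -23.2
F gauge x -0.5 y -0.8 z -0.7
```

{"method": "send_rows", "body": {
  "rows": [
    [0, 1.2, 0, 0],
    [0, 1, 0, 0],
    [0, 1, 0, 0],
    [0, 1, 0, 0]
  ]
}}

```text
t: 21.65
ee_pos: [542.6, -60.4, 15.3]
orientation: [-0.097, 1.582, 0.11]
ft_force: [0.4, -0.9, 0.4]
width: 10.8
```

{"method": "send_rows", "body": {
  "rows": [
    [0, 1, 0, 0],
    [0, 1, 0, 0]
  ]
}}

```text
t: 21.82
ee_pos: [542.4, -58.3, 15.3]
orientation: [-0.096, 1.582, 0.11]
ft_force: [0.4, -0.7, -0.2]
width: 10.8
```

{"method": "send_rows", "body": {
  "rows": [
    [0, 1, 0, 0],
    [0, 1, 0, 0]
  ]
}}

```text
t: 21.98
ee_pos: [542.1, -56.1, 15.4]
orientation: [-0.096, 1.581, 0.11]
ft_force: [0.5, -0.8, -0.5]
width: 10.8
```

```bash
python3 -c "
from h import *
g()"
```

```text
gauge x -53.7 y -23.2
F gauge x -0.9 y -0.4 z -0.5
```

{"method": "send_rows", "body": {
  "rows": [
    [0, 0.7, 0, 0],
    [0, 0.7, 0, 0]
  ]
}}

```text
t: 22.15
ee_pos: [541.9, -54.5, 15.4]
orientation: [-0.096, 1.582, 0.11]
ft_force: [-0.4, -0.3, -0.9]
width: 10.6
```

{"method": "send_rows", "body": {
  "rows": [
    [0, 0.7, 0, 0],
    [0, 0.7, 0, 0]
  ]
}}

```text
t: 22.32
ee_pos: [541.7, -53.0, 15.4]
orientation: [-0.096, 1.582, 0.11]
ft_force: [0.5, -0.5, -0.1]
width: 10.6
```

```bash
python3 -c "
from h import *
g()"
```

```text
gauge x -50.5 y -23.2
F gauge x -0.6 y -0.4 z -0.1
```

{"method": "send_rows", "body": {
  "rows": [
    [0, 0.7, 0, 0],
    [0, 0.7, 0, 0]
  ]
}}

```text
t: 22.48
ee_pos: [541.5, -51.4, 15.4]
orientation: [-0.096, 1.582, 0.11]
ft_force: [-0.2, -1.3, -1.2]
width: 10.8
```

{"method": "send_rows", "body": {
  "rows": [
    [0, 0.7, 0, 0],
    [0, 0.7, 0, 0]
  ]
}}

```text
t: 22.65
ee_pos: [541.3, -49.9, 15.4]
orientation: [-0.096, 1.582, 0.11]
ft_force: [-0.3, -0.7, -1.0]
width: 10.4
```

```bash
python3 -c "
from h import *
g()"
```

```text
gauge x -47.4 y -23.2
F gauge x -0.6 y 0.4 z -1.0
```

{"method": "send_rows", "body": {
  "rows": [
    [0, 0.7, 0, 0],
    [0, 0.7, 0, 0]
  ]
}}

```text
t: 22.82
ee_pos: [541.1, -48.4, 15.4]
orientation: [-0.096, 1.582, 0.11]
ft_force: [-0.8, -0.5, -0.5]
width: 10.3
```

{"method": "send_rows", "body": {
  "rows": [
    [0, 0.7, 0, 0],
    [0, 0.7, 0, 0]
  ]
}}

```text
t: 22.98
ee_pos: [540.8, -46.9, 15.4]
orientation: [-0.096, 1.582, 0.11]
ft_force: [0.2, -0.9, -0.4]
width: 10.6
```

```bash
python3 - <<'E'
from h import *
from workcell import ctrl
g()
d=ctrl.get_image('wrist');pickle.dump(d,open('wrist11.pkl','wb'))
im=bird(d,23,(512.1,-5.9,97.5),-60,80,-70,20,5.7)
cv2.imwrite('pics/b11.png',im)
E
```

```text
gauge x -44.4 y -23.1
F gauge x -0.9 y -0.1 z -0.4
```

View pics/b11.png

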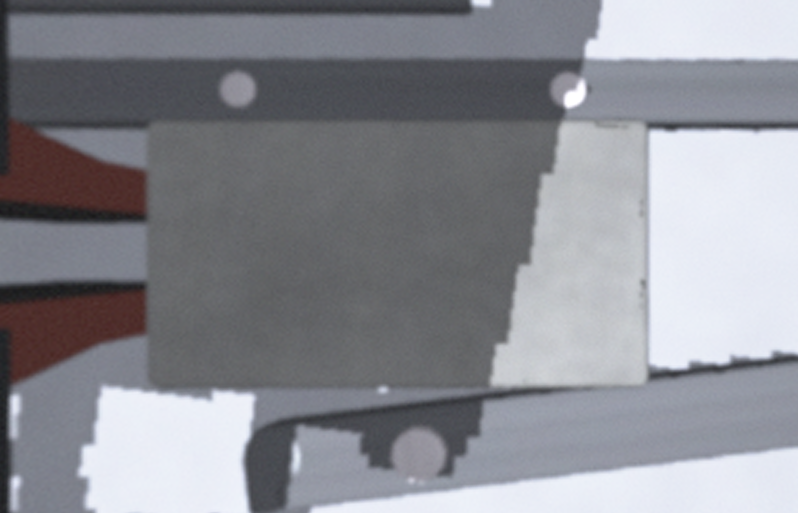

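{"method": "send_rows", "body": {
  "rows": [
    [0, 0.7, 0, 0],
    [0, 0.7, 0, 0]
  ]
}}

```text
t: 23.2
ee_pos: [540.6, -45.3, 15.4]
orientation: [-0.096, 1.582, 0.11]
ft_force: [0.2, 0.4, -0.8]
width: 10.4
```

{"method": "send_rows", "body": {
  "rows": [
    [0, 0.7, 0, 0],
    [0, 0.7, 0, 0]
  ]
}}

```text
t: 23.37
ee_pos: [540.3, -43.8, 15.4]
orientation: [-0.096, 1.582, 0.11]
ft_force: [-0.4, -1.5, -0.6]
width: 10.7
```

{"method": "send_rows", "body": {
  "rows": [
    [0, 0.7, 0, 0],
    [0, 0.7, 0, 0]
  ]
}}

```text
t: 23.53
ee_pos: [540.0, -42.3, 15.4]
orientation: [-0.096, 1.582, 0.11]
ft_force: [0.3, -1.0, -0.5]
width: 11.0
```

{"method": "send_rows", "body": {
  "rows": [
    [0, 0.7, 0, 0],
    [0, 0.7, 0, 0]
  ]
}}

```text
t: 23.7
ee_pos: [539.8, -40.7, 15.4]
orientation: [-0.096, 1.582, 0.11]
ft_force: [-0.2, -1.3, 0.1]
width: 10.5
```

{"method": "send_rows", "body": {
  "rows": [
    [0, 0.7, 0, 0],
    [0, 0.7, 0, 0]
  ]
}}

```text
t: 23.87
ee_pos: [539.6, -39.3, 15.4]
orientation: [-0.097, 1.582, 0.11]
ft_force: [0.4, -1.3, -0.8]
width: 10.4
```

{"method": "send_rows", "body": {
  "rows": [
    [0, 0.7, 0, 0],
    [0, 0.7, 0, 0]
  ]
}}

```text
t: 24.03
ee_pos: [539.4, -38.2, 15.5]
orientation: [-0.098, 1.582, 0.11]
ft_force: [0.1, -4.3, -1.3]
width: 10.5
```

{"method": "send_rows", "body": {
  "rows": [
    [0, 0.7, 0, 0]
  ]
}}

```text
t: 24.12
ee_pos: [539.4, -37.8, 15.5]
orientation: [-0.098, 1.582, 0.11]
ft_force: [-0.1, -5.6, -0.9]
width: 10.8
```

{"method": "send_rows", "body": {
  "rows": [
    [0, 0.7, 0, 0]
  ]
}}

```text
t: 24.2
ee_pos: [539.3, -37.5, 15.5]
orientation: [-0.099, 1.582, 0.109]
ft_force: [-0.5, -5.8, -0.7]
width: 10.3
```

{"method": "send_rows", "body": {
  "rows": [
    [0, 0.8, 0, 0]
  ]
}}

```text
t: 24.28
ee_pos: [539.4, -37.3, 15.6]
orientation: [-0.1, 1.581, 0.109]
ft_force: [-0.5, -7.7, -0.2]
width: 10.2
```

{"method": "send_rows", "body": {
  "rows": [
    [0, 0.8, 0, 0]
  ]
}}

```text
t: 24.37
ee_pos: [539.5, -37.2, 15.7]
orientation: [-0.102, 1.581, 0.109]
ft_force: [0.2, -8.1, -0.2]
width: 10.4
```

{"method": "send_rows", "body": {
  "rows": [
    [0, 0.8, 0, 0]
  ]
}}

```text
t: 24.45
ee_pos: [539.4, -37.2, 15.8]
orientation: [-0.103, 1.581, 0.108]
ft_force: [0.2, -7.5, -0.3]
width: 10.4
```

{"method": "send_rows", "body": {
  "rows": [
    [0, 1, 0, 0]
  ]
}}

```text
t: 24.53
ee_pos: [539.5, -37.1, 15.9]
orientation: [-0.104, 1.58, 0.108]
ft_force: [-0.8, -8.7, -0.3]
width: 10.6
```

{"method": "send_rows", "body": {
  "rows": [
    [0, 1, 0, 0]
  ]
}}

```text
t: 24.62
ee_pos: [539.6, -36.9, 16.1]
orientation: [-0.106, 1.58, 0.108]
ft_force: [0.2, -7.9, -1.4]
width: 10.8
```

{"method": "send_rows", "body": {
  "rows": [
    [0, 1.2, 0, 0]
  ]
}}

```text
t: 24.7
ee_pos: [539.7, -36.8, 16.2]
orientation: [-0.107, 1.58, 0.107]
ft_force: [0.1, -9.3, 0.9]
width: 10.6
```

{"method": "send_rows", "body": {
  "rows": [
    [0, 1.2, 0, 0]
  ]
}}

```text
t: 24.78
ee_pos: [539.7, -36.6, 16.3]
orientation: [-0.109, 1.579, 0.106]
ft_force: [-0.3, -9.5, 0.8]
width: 10.5
```

```bash
python3 - <<'E'
from h import *
from workcell import ctrl
g()
plan(540,-37,14,7.5)
d=ctrl.get_image('wrist');pickle.dump(d,open('wrist12.pkl','wb'))
im=bird(d,29,(512.1,-5.9,97.5),-60,80,-70,20,5.7)
cv2.imwrite('pics/b12.png',im)
E
```

```text
gauge x -34.1 y -23.4
F gauge x -9.4 y 1.5 z 0.8
pos [539.7 -36.6  16.3] zyaw 7.84 xaxis [-0.0109 -0.0022 -0.9999] q6 -0.22 t 24.78 F [-0.3 -9.5  0.8] w 10.5
tool shift [ 2.3 -0.4  0.2] len 2.4
turn 0.0059
shift after turn [ 2.3 -0.4  0.2]
```

View pics/b12.png

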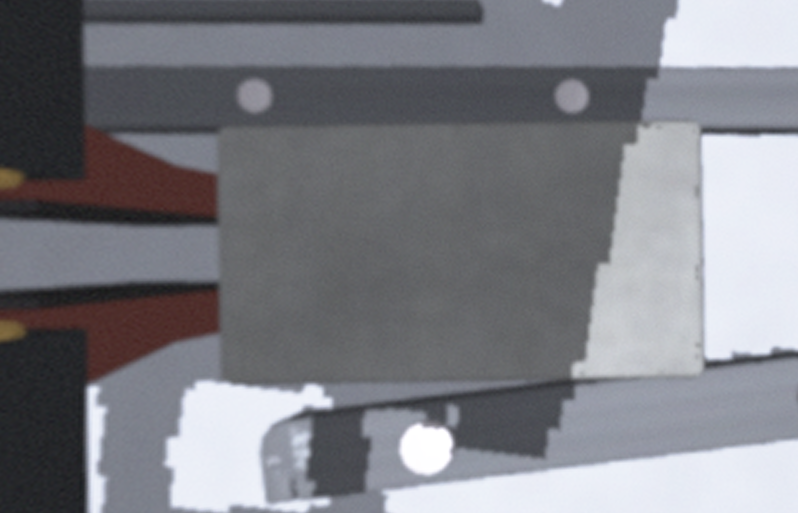

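The view shows the stone wedged at lead x≈62, but turned about 0.8°, with its tail about 1 mm off the fence. I'll back off, press the tail flush, and push again nearer the fence side.

{"method": "send_rows", "body": {
  "rows": [
    [0, -3, 0, 0.003],
    [0, -4, 0, 0.003],
    [-8, 0, 0, 0],
    [-10, 0, 0, 0],
    [-10, 0, 0, 0],
    [-3, 0, 0, 0],
    [0, 0, 0, 0]
  ]
}}

```text
t: 25.42
ee_pos: [541.6, -43.2, 51.3]
orientation: [-0.101, 1.578, 0.101]
ft_force: [0.4, 0.7, 0.2]
width: 10.5
```

```bash
python3 - <<'E'
from h import *
from workcell import ctrl
def w(x,y):
    a=np.radians(97.5);return 512.1+np.cos(a)*x-np.sin(a)*y,-5.9+np.sin(a)*x+np.cos(a)*y
g()
plan(*w(-8,-22.5),45,7.5)
d=ctrl.get_image('wrist');pickle.dump(d,open('wrist13.pkl','wb'))
im=bird(d,29,(512.1,-5.9,97.5),-60,80,-70,20,5.7)
cv2.imwrite('pics/b13.png',im)
E
```

```text
gauge x -40.8 y -24.4
F gauge x 0.6 y -0.5 z 0.2
pos [541.6 -43.2  51.3] zyaw 7.38 xaxis [-1.000e-02 -8.000e-04 -9.999e-01] q6 -0.23 t 25.42 F [0.4 0.7 0.2] w 10.5
tool shift [ 6.3 32.8 -1.9] len 33.5
turn -0.0022
shift after turn [ 6.3 32.8 -1.8]
```

View pics/b13.png

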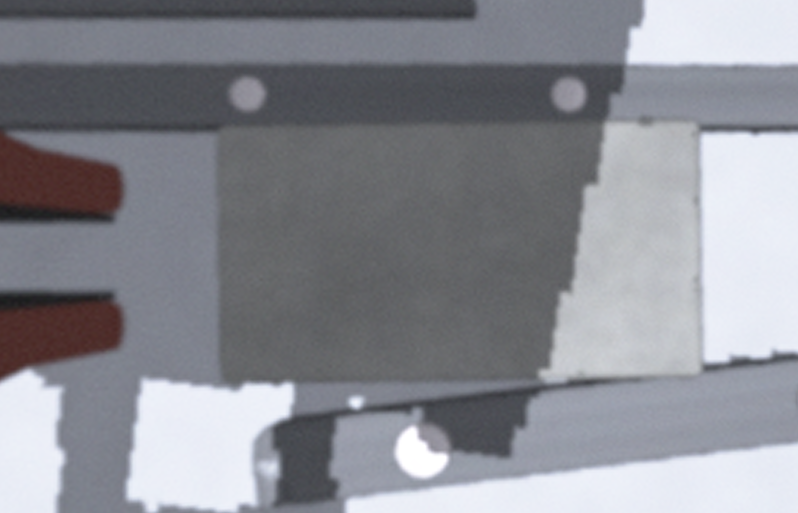

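{"method": "send_rows", "body": {
  "rows": [
    [0, 5, 0, 0],
    [0, 7, 0, 0],
    [0, 7, 0, 0],
    [0, 6, -1, 0],
    [0, 3, -1, 0],
    [0, 0, 0, 0],
    [0, 0, 0, 0]
  ],
  "fingers": 0.65
}}

```text
t: 26.05
ee_pos: [534.3, -11.4, 50.4]
orientation: [-0.102, 1.58, 0.103]
ft_force: [0.6, 0.4, -0.4]
width: 53.8
```

```bash
cat >> h.py <<'E'
def w(x,y):
    a=np.radians(97.5);return 512.1+np.cos(a)*x-np.sin(a)*y,-5.9+np.sin(a)*x+np.cos(a)*y
E
python3 - <<'E'
from h import *
g()
plan(*w(-10,-22.5),21,7.5)
E
```

```text
gauge x -8.4 y -21.3
F gauge x 0.3 y -0.6 z -0.4
pos [534.3 -11.4  50.4] zyaw 7.46 xaxis [-1.170e-02 -5.000e-04 -9.999e-01] q6 -0.17 t 26.05 F [ 0.6  0.4 -0.4] w 53.8
tool shift [29.4 -1.7  1.5] len 29.4
turn -0.0006
shift after turn [29.4 -1.7  1.5]
```

{"method": "send_rows", "body": {
  "rows": [
    [5, -1, 1, 0],
    [8, -1, 0.5, 0],
    [8, 0, 0, 0],
    [5, 0, 0, 0],
    [1, 0, 0, 0],
    [0, 0, 0, 0]
  ]
}}

```text
t: 26.55
ee_pos: [535.6, -14.0, 19.4]
orientation: [-0.102, 1.581, 0.102]
ft_force: [0.2, 1.0, 0.1]
width: 56.9
```

```bash
python3 - <<'E'
from h import *
g()
plan(*w(-10,-22.5),21,7.5)
E
```

```text
gauge x -11.1 y -22.2
F gauge x 0.9 y -0.3 z 0.1
pos [535.6 -14.   19.4] zyaw 7.43 xaxis [-1.290e-02 -6.000e-04 -9.999e-01] q6 -0.18 t 26.55 F [0.2 1.  0.1] w 56.9
tool shift [-1.6  1.1  0.3] len 1.9
turn -0.0013
shift after turn [-1.6  1.1  0.3]
```

{"method": "send_rows", "body": {
  "rows": [
    [-1.2, 0, -1.5, 0],
    [0, 0, -1.2, 0],
    [0, 0, -1, 0],
    [0, 0, -0.8, 0]
  ]
}}

```text
t: 26.88
ee_pos: [531.1, -14.9, 20.6]
orientation: [-0.101, 1.581, 0.102]
ft_force: [2.4, 0.9, -1.4]
width: 57.0
```

{"method": "send_rows", "body": {
  "rows": [
    [0, 0, -0.8, 0],
    [0, 0, -0.8, 0]
  ]
}}

```text
t: 27.05
ee_pos: [530.8, -15.1, 21.4]
orientation: [-0.101, 1.578, 0.101]
ft_force: [2.7, 0.6, -2.5]
width: 56.9
```

```bash
python3 - <<'E'
from h import *
g()
plan(*w(-10,-22.5),21,7.5)
E
```

```text
gauge x -11.6 y -17.4
F gauge x 0.2 y -2.8 z -2.5
pos [530.8 -15.1  21.4] zyaw 7.40 xaxis [-9.2e-03 -6.0e-04 -1.0e+00] q6 -0.18 t 27.05 F [ 2.7  0.6 -2.5] w 56.9
tool shift [0.3 1.6 5.1] len 5.4
turn -0.0018
shift after turn [0.3 1.6 5.1]
```

{"method": "send_rows", "body": {
  "rows": [
    [0.5, 0, -1, 0],
    [0.5, 0, -1, 0],
    [0.5, 0, -1.2, 0]
  ]
}}

```text
t: 27.3
ee_pos: [530.5, -15.5, 20.9]
orientation: [-0.102, 1.571, 0.101]
ft_force: [4.3, 2.6, -0.5]
width: 56.9
```

{"method": "send_rows", "body": {
  "rows": [
    [0.5, 0, -1.2, 0],
    [0.3, 0, -1.2, 0]
  ]
}}

```text
t: 27.47
ee_pos: [530.5, -15.5, 20.9]
orientation: [-0.102, 1.566, 0.101]
ft_force: [5.8, 2.4, -1.5]
width: 57.2
```

```bash
python3 - <<'E'
from h import *
g()
plan(*w(-10,-22.5),21,7.5)
E
```

```text
gauge x -12.0 y -16.9
F gauge x 1.6 y -6.1 z -1.5
pos [530.5 -15.5  20.9] zyaw 7.39 xaxis [ 2.4e-03 -4.0e-04 -1.0e+00] q6 -0.18 t 27.47 F [ 5.8  2.4 -1.5] w 57.2
tool shift [-0.1  2.   5.6] len 5.9
turn -0.0020
shift after turn [-0.1  2.   5.6]
```

{"method": "send_rows", "body": {
  "rows": [
    [0, 0, 2, 0],
    [0, 0, 2, 0],
    [-1, 0, 1, 0],
    [-8, 0, 0, 0],
    [-10, 0, 0, 0],
    [-10, 0, 0, 0],
    [-5, 0, 0, 0],
    [0, 0, 0, 0]
  ]
}}

```text
t: 28.13
ee_pos: [531.6, -14.9, 57.7]
orientation: [-0.102, 1.575, 0.102]
ft_force: [0.3, -0.7, 0.4]
width: 57.1
```

{"method": "send_rows", "body": {
  "rows": [
    [0, -7, 0, 0],
    [0, -8, 0, 0],
    [0, -8, 0, 0],
    [0, -5, 0, 0],
    [0, -2, 0, 0],
    [0, 0, 0, 0],
    [0, 0, 0, 0]
  ],
  "fingers": 0
}}

```text
t: 28.72
ee_pos: [535.8, -48.9, 58.0]
orientation: [-0.101, 1.574, 0.1]
ft_force: [0.1, -0.2, 0.3]
width: 14.0
```

```bash
python3 - <<'E'
from h import *
from workcell import ctrl
g()
plan(*w(-42,-13),21,6.5)
d=ctrl.get_image('wrist');pickle.dump(d,open('wrist14.pkl','wb'))
im=bird(d,29,(512.1,-5.9,97.5),-60,80,-70,20,5.7)
cv2.imwrite('pics/b14.png',im)
E
```

```text
gauge x -45.7 y -17.9
F gauge x -0.2 y -0.0 z 0.3
pos [535.8 -48.9  58. ] zyaw 7.33 xaxis [-5.7e-03 -5.0e-04 -1.0e+00] q6 -0.24 t 28.72 F [ 0.1 -0.2  0.3] w 14.0
tool shift [37.   3.7 -4.7] len 37.5
turn 0.0144
shift after turn [37.   3.7 -4.8]
```

View pics/b14.png

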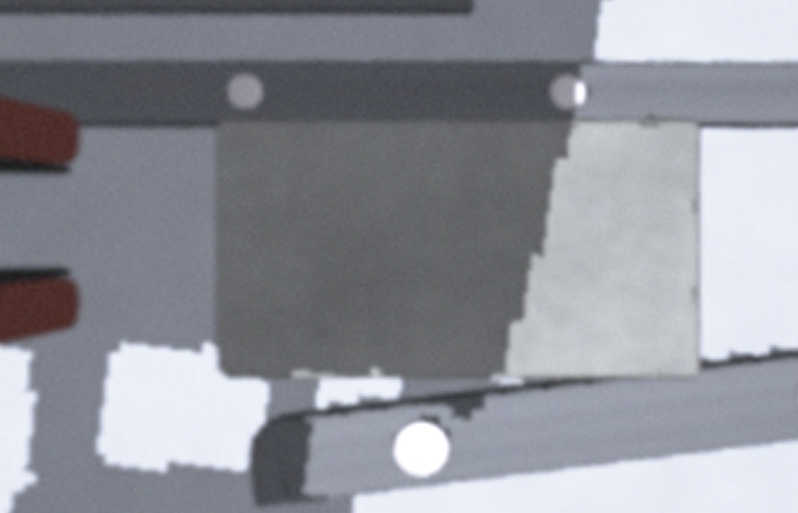

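{"method": "send_rows", "body": {
  "rows": [
    [8, 0, -1, 0.006],
    [10, 1, -1, 0.004],
    [10, 1, 0, 0],
    [8, 0, 0, 0],
    [5, 0, 0, 0],
    [0, 0, 0, 0],
    [0, 0, 0, 0]
  ]
}}

```text
t: 29.35
ee_pos: [531.5, -45.6, 10.7]
orientation: [-0.093, 1.578, 0.094]
ft_force: [0.6, 0.4, 1.2]
width: 0.4
```

```bash
python3 - <<'E'
from h import *
g()
plan(*w(-36,-16),14,6.9)
E
```

```text
gauge x -41.9 y -14.0
F gauge x 0.3 y -0.6 z 1.2
pos [531.5 -45.6  10.7] zyaw 6.79 xaxis [-9.3e-03 -1.0e-04 -1.0e+00] q6 -0.22 t 29.35 F [0.6 0.4 1.2] w 0.4
tool shift [-3.3  5.9  1.9] len 7.1
turn -0.0019
shift after turn [-3.3  5.9  1.9]
```

{"method": "send_rows", "body": {
  "rows": [
    [-2, 0, 2, 0],
    [-1, 2, 0, 0],
    [0, 2, 0, 0],
    [0, 1, 0, 0],
    [0, 0.7, 0, 0]
  ]
}}

```text
t: 29.77
ee_pos: [533.8, -39.3, 14.8]
orientation: [-0.093, 1.577, 0.093]
ft_force: [-0.2, -0.3, -0.6]
width: 0.6
```

```bash
python3 - <<'E'
from h import *
g()
plan(*w(-36,-16),14,6.9)
E
```

```text
gauge x -35.9 y -17.2
F gauge x -0.3 y 0.2 z -0.6
pos [533.8 -39.3  14.8] zyaw 6.79 xaxis [-7.7e-03 -2.0e-04 -1.0e+00] q6 -0.21 t 29.77 F [-0.2 -0.3 -0.6] w 0.6
tool shift [ 0.8 -0.1 -1.2] len 1.4
turn -0.0020
shift after turn [ 0.8 -0.1 -1.2]
```

{"method": "send_rows", "body": {
  "rows": [
    [0, 0.7, -0.5, 0],
    [0, 0.7, 0, 0]
  ]
}}

```text
t: 29.93
ee_pos: [533.5, -37.9, 15.4]
orientation: [-0.094, 1.575, 0.093]
ft_force: [-0.6, -6.7, 0.6]
width: 0.8
```

{"method": "send_rows", "body": {
  "rows": [
    [0, 0.7, 0, 0]
  ]
}}

```text
t: 30.02
ee_pos: [533.5, -37.8, 15.6]
orientation: [-0.095, 1.575, 0.093]
ft_force: [0.2, -9.3, 0.3]
width: 0.2
```

{"method": "send_rows", "body": {
  "rows": [
    [0, 0.7, 0, 0]
  ]
}}

```text
t: 30.1
ee_pos: [533.5, -37.8, 15.7]
orientation: [-0.097, 1.575, 0.093]
ft_force: [0.0, -6.1, 0.4]
width: 0.5
```

{"method": "send_rows", "body": {
  "rows": [
    [0, 0.7, 0, 0]
  ]
}}

```text
t: 30.18
ee_pos: [533.5, -37.8, 15.8]
orientation: [-0.098, 1.575, 0.093]
ft_force: [0.2, -4.9, -0.2]
width: 0.7
```

```bash
python3 - <<'E'
from h import *
g()
plan(*w(-36,-16),14,6.9)
E
```

```text
gauge x -34.5 y -17.0
F gauge x -4.9 y 0.4 z -0.2
pos [533.5 -37.8  15.8] zyaw 6.95 xaxis [-0.0056 -0.0038 -1.    ] q6 -0.21 t 30.18 F [ 0.2 -4.9 -0.2] w 0.7
tool shift [ 1.8 -1.5 -1. ] len 2.6
turn 0.0008
shift after turn [ 1.8 -1.5 -1. ]
```

{"method": "send_rows", "body": {
  "rows": [
    [0, 1, 0, 0]
  ]
}}

```text
t: 30.27
ee_pos: [533.5, -37.8, 15.9]
orientation: [-0.099, 1.574, 0.092]
ft_force: [-0.1, -8.8, -0.5]
width: 0.3
```

{"method": "send_rows", "body": {
  "rows": [
    [0, 1.2, 0, 0]
  ]
}}

```text
t: 30.35
ee_pos: [533.5, -37.7, 16.1]
orientation: [-0.101, 1.574, 0.092]
ft_force: [-0.4, -10.2, 0.9]
width: 0.5
```

{"method": "send_rows", "body": {
  "rows": [
    [0, 1.3, 0, 0]
  ]
}}

```text
t: 30.43
ee_pos: [533.5, -37.7, 16.2]
orientation: [-0.103, 1.573, 0.091]
ft_force: [-0.0, -10.0, 0.2]
width: 0.5
```

{"method": "send_rows", "body": {
  "rows": [
    [0, 1.3, 0, 0]
  ]
}}

```text
t: 30.52
ee_pos: [533.5, -37.7, 16.3]
orientation: [-0.105, 1.573, 0.09]
ft_force: [0.0, -9.7, -0.2]
width: 0.4
```

{"method": "send_rows", "body": {
  "rows": [
    [0, 1.3, 0, 0],
    [0, 1.3, 0, 0]
  ]
}}

```text
t: 30.68
ee_pos: [533.6, -37.6, 16.6]
orientation: [-0.109, 1.572, 0.089]
ft_force: [0.1, -9.7, 0.1]
width: 0.5
```

{"method": "send_rows", "body": {
  "rows": [
    [0, -3, 0, 0],
    [0, -5, 0, 0],
    [-8, -3, 0, 0],
    [-12, 0, 0, 0],
    [-12, 0, 0, 0],
    [-12, 0, 0, 0],
    [-5, 0, 0, 0],
    [0, 0, 0, 0]
  ]
}}

```text
t: 31.35
ee_pos: [535.3, -49.2, 71.4]
orientation: [-0.107, 1.572, 0.088]
ft_force: [0.9, 0.5, -0.0]
width: 0.4
```

```bash
python3 - <<'E'
from h import *
from workcell import ctrl
g()
plan(*w(-185,34),75,7.5)
d=ctrl.get_image('wrist');pickle.dump(d,open('wrist15.pkl','wb'))
im=bird(d,29,(512.1,-5.9,97.5),-60,80,-70,20,5.7)
cv2.imwrite('pics/b15.png',im)
E
```

```text
gauge x -45.9 y -17.4
F gauge x 0.4 y -1.0 z -0.0
pos [535.3 -49.2  71.4] zyaw 7.10 xaxis [-0.0024 -0.012  -0.9999] q6 -0.22 t 31.35 F [ 0.9  0.5 -0. ] w 0.4
tool shift [  -1.8 -139.4  -50.4] len 148.3
turn -0.0070
shift after turn [  -1.8 -139.1  -51.4]
```

View pics/b15.png

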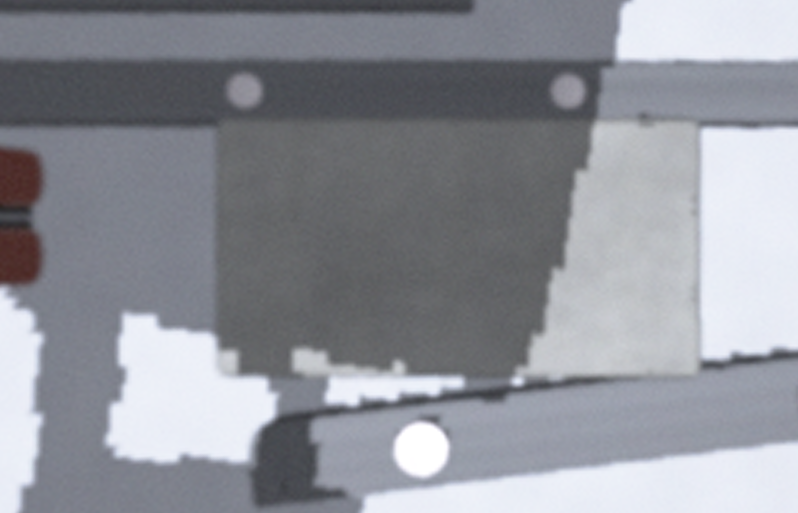

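{"method": "send_rows", "body": {
  "rows": [
    [-4, -10, -4, -0.004],
    [-4, -15, -6, -0.003],
    [0, -17, -6, 0],
    [0, -18, -7, 0],
    [0, -18, -7, 0],
    [0, -18, -7, 0],
    [0, -17, -6, 0],
    [0, -12, -4, 0],
    [0, -6, -2, 0],
    [0, 0, 0, 0]
  ]
}}

```text
t: 32.23
ee_pos: [498.1, -194.5, 79.5]
orientation: [-0.115, 1.577, 0.1]
ft_force: [0.3, -0.0, 0.1]
width: 0.9
```

```bash
python3 - <<'E'
from h import *
from workcell import ctrl
g()
plan(*w(-186,34),35,7.5)
d=ctrl.get_image('wrist');pickle.dump(d,open('wrist16.pkl','wb'))
cv2.imwrite('pics/w16.png',d['img'][:,:,::-1])
E
```

```text
gauge x -185.1 y 38.5
F gauge x -0.1 y -0.3 z 0.1
pos [ 498.1 -194.5   79.5] zyaw 7.82 xaxis [-0.0082 -0.0105 -0.9999] q6 -0.51 t 32.23 F [ 0.3 -0.   0.1] w 0.9
tool shift [44.4 -0.5  4.9] len 44.7
turn 0.0056
shift after turn [44.4 -0.5  4.9]
```

View pics/w16.png

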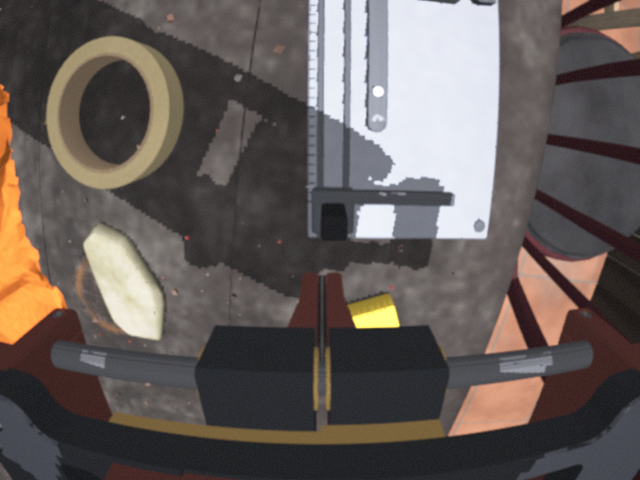

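```bash
python3 - <<'E'
from h import *
d=pickle.load(open('wrist16.pkl','rb'))
cv2.imwrite('pics/b16.png',bird(d,57,(512.1,-5.9,97.5),-200,-120,-20,70,6))
E
```

```text
(no output)
```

View pics/b16.png

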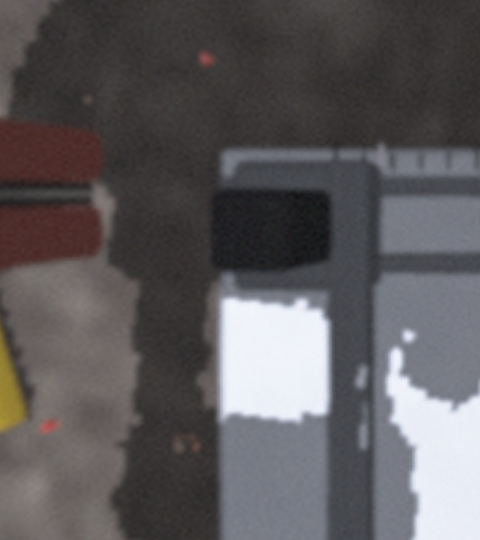

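{"method": "send_rows", "body": {
  "rows": [
    [6, 0, 2.5, 0.003],
    [10, 0, 2.5, 0.003],
    [10, 0, 0, 0],
    [10, 0, 0, 0],
    [4, 0, 0, 0],
    [0, 0, 0, 0],
    [0, 0, 0, 0]
  ]
}}

```text
t: 32.87
ee_pos: [502.6, -189.8, 33.2]
orientation: [-0.112, 1.581, 0.1]
ft_force: [0.2, 0.5, -0.2]
width: 0.5
```

```bash
python3 - <<'E'
from h import *
g()
plan(*w(-186,34),35,7.5)
E
```

```text
gauge x -181.1 y 33.5
F gauge x 0.5 y -0.3 z -0.2
pos [ 502.6 -189.8   33.2] zyaw 7.69 xaxis [-0.0117 -0.0086 -0.9999] q6 -0.49 t 32.87 F [ 0.2  0.5 -0.2] w 0.5
tool shift [-1.8 -4.9 -0.6] len 5.2
turn 0.0034
shift after turn [-1.8 -4.9 -0.6]
```

{"method": "send_rows", "body": {
  "rows": [
    [0, 2, 0, 0.003],
    [0, 2, 0, 0],
    [0, 2, 0, 0],
    [0, 2, 0, 0],
    [0, 3, 0, 0],
    [0, 4, 0, 0],
    [0, 4, 0, 0],
    [0, 4, 0, 0]
  ]
}}

```text
t: 33.53
ee_pos: [500.1, -166.0, 34.1]
orientation: [-0.11, 1.578, 0.095]
ft_force: [0.3, -1.8, -1.2]
width: 0.4
```

```bash
python3 - <<'E'
from h import *
g()
plan(*w(-75,34),34,7.5)
E
```

```text
gauge x -157.2 y 32.8
F gauge x -1.8 y -0.0 z -1.2
pos [ 500.1 -166.    34.1] zyaw 7.49 xaxis [-0.0095 -0.0102 -0.9999] q6 -0.45 t 33.53 F [ 0.3 -1.8 -1.2] w 0.4
tool shift [-0.6 82.2 -1.2] len 82.2
turn -0.0001
shift after turn [-0.6 82.2 -1.2]
```

Pushing the cursor: friction reads about 1.8 N. Continuing.

{"method": "send_rows", "body": {
  "rows": [
    [0, 5, 0, 0],
    [0, 5, 0, 0],
    [0, 5, 0, 0],
    [0, 5, 0, 0],
    [0, 5, 0, 0],
    [0, 5, 0, 0],
    [0, 5, 0, 0],
    [0, 5, 0, 0],
    [0, 4, 0, 0],
    [0, 3, 0, 0]
  ]
}}

```text
t: 34.37
ee_pos: [493.3, -113.6, 34.1]
orientation: [-0.111, 1.578, 0.096]
ft_force: [-0.9, -1.5, 0.0]
width: 0.8
```

```bash
python3 - <<'E'
from h import *
g()
plan(*w(-75,34),34,7.5)
E
```

```text
gauge x -104.4 y 32.7
F gauge x -1.4 y 1.1 z 0.0
pos [ 493.3 -113.6   34.1] zyaw 7.55 xaxis [-0.009  -0.0103 -0.9999] q6 -0.36 t 34.37 F [-0.9 -1.5  0. ] w 0.8
tool shift [-0.1 29.4 -1.3] len 29.4
turn 0.0008
shift after turn [-0.1 29.4 -1.3]
```

{"method": "send_rows", "body": {
  "rows": [
    [0, 4, 0, 0],
    [0, 4, 0, 0],
    [0, 4, 0, 0],
    [0, 4, 0, 0],
    [0, 3, 0, 0],
    [0, 3, 0, 0],
    [0, 2, 0, 0],
    [0, 1, 0, 0],
    [0, 0, 0, 0]
  ]
}}

```text
t: 35.12
ee_pos: [489.7, -85.6, 34.1]
orientation: [-0.112, 1.578, 0.096]
ft_force: [-0.9, -0.7, -0.0]
width: 0.5
```

```bash
python3 - <<'E'
from h import *
from workcell import ctrl
g()
d=ctrl.get_image('wrist');pickle.dump(d,open('wrist17.pkl','wb'))
cv2.imwrite('pics/b17.png',bird(d,28,(512.1,-5.9,97.5),-100,80,-70,60,4.4))
E
```

```text
gauge x -76.1 y 32.7
F gauge x -0.6 y 1.0 z -0.0
```

View pics/b17.png

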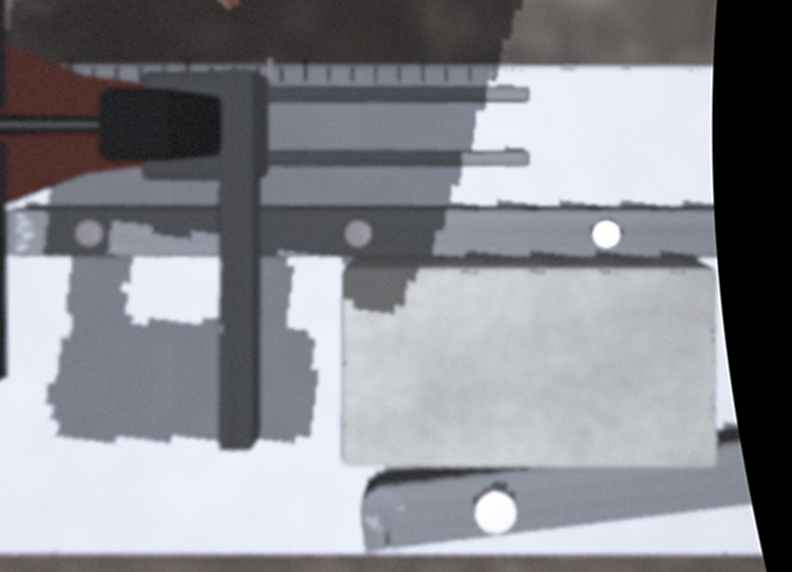

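{"method": "send_rows", "body": {
  "rows": [
    [0, 2, 0, 0],
    [0, 2, 0, 0],
    [0, 2, 0, 0],
    [0, 2, 0, 0],
    [0, 2, 0, 0],
    [0, 2, 0, 0],
    [0, 1, 0, 0]
  ]
}}

```text
t: 35.75
ee_pos: [488.0, -72.1, 34.0]
orientation: [-0.111, 1.578, 0.095]
ft_force: [0.6, -1.3, 0.8]
width: 0.4
```

```bash
python3 -c "
from h import *
g()"
```

```text
gauge x -62.5 y 32.6
F gauge x -1.4 y -0.4 z 0.8
```

{"method": "send_rows", "body": {
  "rows": [
    [0, 1, 0, 0],
    [0, 1, 0, 0],
    [0, 0.7, 0, 0]
  ]
}}

```text
t: 36.0
ee_pos: [487.6, -69.0, 34.0]
orientation: [-0.111, 1.578, 0.096]
ft_force: [-0.6, -0.4, 1.5]
width: 0.5
```

{"method": "send_rows", "body": {
  "rows": [
    [0, 0.7, 0, 0],
    [0, 0.6, 0, 0]
  ]
}}

```text
t: 36.17
ee_pos: [487.4, -67.5, 33.9]
orientation: [-0.111, 1.578, 0.096]
ft_force: [-1.1, -1.6, 1.1]
width: 0.5
```

{"method": "send_rows", "body": {
  "rows": [
    [0, 0.6, 0, 0]
  ]
}}

```text
t: 36.25
ee_pos: [487.3, -66.9, 34.0]
orientation: [-0.111, 1.578, 0.096]
ft_force: [-0.7, -1.8, -0.5]
width: 0.3
```

{"method": "send_rows", "body": {
  "rows": [
    [0, 0.6, 0, 0]
  ]
}}

```text
t: 36.33
ee_pos: [487.2, -66.2, 33.9]
orientation: [-0.111, 1.578, 0.096]
ft_force: [0.8, -1.9, 1.1]
width: 0.5
```

{"method": "send_rows", "body": {
  "rows": [
    [0, 0.5, 0, 0]
  ]
}}

```text
t: 36.42
ee_pos: [487.2, -65.7, 33.9]
orientation: [-0.111, 1.578, 0.096]
ft_force: [-0.9, -1.6, -0.1]
width: 0.7
```

{"method": "send_rows", "body": {
  "rows": [
    [0, 0.5, 0, 0]
  ]
}}

```text
t: 36.5
ee_pos: [487.1, -65.2, 33.9]
orientation: [-0.111, 1.578, 0.096]
ft_force: [-2.1, -6.2, 1.6]
width: 0.1
```

{"method": "send_rows", "body": {
  "rows": [
    [0, 0.5, 0, 0]
  ]
}}

```text
t: 36.58
ee_pos: [487.1, -65.1, 34.0]
orientation: [-0.112, 1.577, 0.095]
ft_force: [-0.8, -8.9, 1.4]
width: 0.5
```

{"method": "send_rows", "body": {
  "rows": [
    [0, 0.5, 0, 0]
  ]
}}

```text
t: 36.67
ee_pos: [487.1, -65.2, 34.0]
orientation: [-0.113, 1.577, 0.095]
ft_force: [-0.7, -6.4, -0.7]
width: 0.7
```

Contact: the force rose from 1.6 N to 6–9 N and travel stopped. Now I back off.

{"method": "send_rows", "body": {
  "rows": [
    [0, -1, 0, 0],
    [0, -3, 0, 0],
    [0, -5, 0, 0],
    [-10, -3, 0, 0],
    [-15, 0, 0, 0],
    [-20, 0, 0, 0],
    [-20, 0, 0, 0],
    [-15, 0, 0, 0],
    [-5, 0, 0, 0],
    [0, 0, 0, 0]
  ]
}}

```text
t: 37.5
ee_pos: [488.8, -77.9, 124.9]
orientation: [-0.11, 1.58, 0.095]
ft_force: [0.1, 0.4, 0.5]
width: 0.5
```

```bash
python3 - <<'E'
from h import *
from workcell import ctrl
g()
d=ctrl.get_image('wrist');pickle.dump(d,open('wrist18.pkl','wb'))
cv2.imwrite('pics/b18.png',bird(d,28,(512.1,-5.9,97.5),-100,80,-70,60,4.4))
cv2.imwrite('pics/w18.png',d['img'][:,:,::-1])
for n in ("scene","side"): cv2.imwrite(f'pics/{n}18.png',ctrl.get_image(n)['img'][:,:,::-1])
E
```

```text
gauge x -68.4 y 32.5
F gauge x 0.4 y -0.2 z 0.5
```

View pics/b18.png

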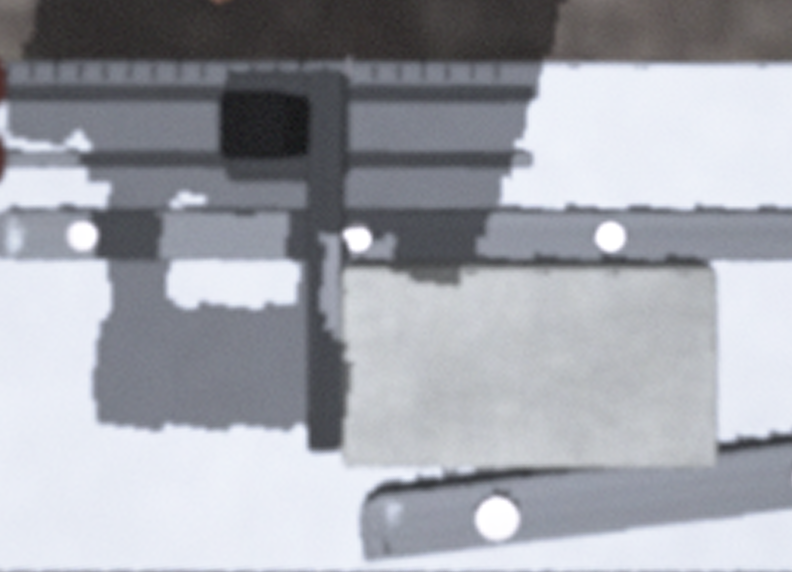

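View pics/scene18.png

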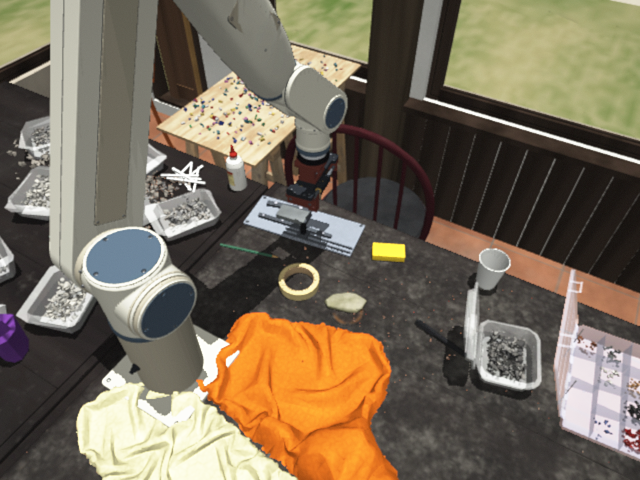

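View pics/side18.png

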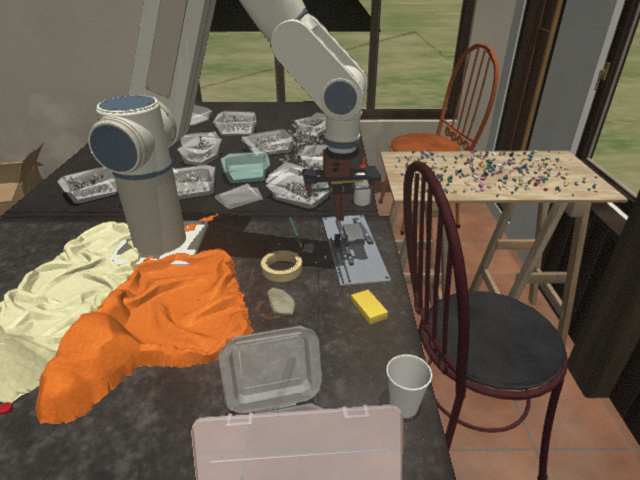

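```bash
python3 -c "
from workcell import ctrl
print(ctrl.close_job())"
```

```text
the job is handed in; nothing more can be done
None
```

The stone is wedged in the taper gauge, flush against the fence, and the cursor arm is touching its back end. The job was handed in at about 38 s of the allowed 72 s, with the gripper clear of everything.

- **First wedge was not flush:** at about 9 N the stone had turned roughly 0.8°, leaving its tail about 1 mm off the fence. I backed off, pressed the tail to the fence with about 6 N, and pushed again nearer the fence side.
- **Final push:** I held about 10 N (readings 9.7–10.2 N) and the stone did not move. Its leading end is at about gauge x = 62 mm.
- **Cursor:** I pushed it by the knob with 1–2 N until the force rose to 6–9 N at contact and travel stopped, which is under the 12 N limit.
- **Last checks:** the final wrist image shows the stone parallel to the fence, with no visible gap to the fence or between the arm and the stone. The other objects appear where they were in the scene and side views.
- **Not measured:** the force on the jaw itself; I only had the wrist reading, which peaked at about 10 N while pushing the stone.

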